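# Check the hinges of three instrument cases and reject the stiff one

### The arm

A 7-joint arm with a two-finger parallel gripper is mounted at the origin on the work surface. World frame = base frame: x ahead of the robot, y to its left, z up, the work surface at z = 0. Lengths are in m, angles in rad, forces in N, time in s.
With the tool pointing down it reaches from about 0.35 to 0.9 m from the base axis. Payload 8.1 kg.
Tool frame: the origin (TCP) lies at the very end of the fingers, on their centre line; the grasp point (between the pads) lies 19 mm behind it (arm.grasp_offset is the distance from the TCP to the grasp point, in m); z points along the fingers, y is the direction in which the jaws open and shut (so a half turn about z gives the same grasp; the last joint's range is limited). The gripper opens to 92 mm and grips with 3 to 60 N. Pads are 19 mm wide; open, the fingers measure 130 mm over their backs; the gripper's body (75 mm by 190 mm) begins 47 mm behind the grasp point.
Start: joints at [1.216, 0.434, 0.025, 1.573, -0.012, 1.134, -0.075], TCP at [0.156, -0.605, 0.188] pointing down, gripper open.
Joint ranges: [-2.62, 2.62], [-0.44, 2.09], [-1.27, 1.32], [0.08, 2.57], [-1.32, 4.46], [0.12, 2], [-2.74, 2.74]. Speed limits (rad/s): [2.22, 2.22, 3.01, 3.01, 3.14, 3.14, 3.14].

### API

Orientations are given as a rotation vector (axis times angle).
In Python, from cell import arm, eyes, workorder gives the robot as it stands.
- The arm moves only by the shell command python3 -m inch 'ROWS' [FORCE]. ROWS is JSON, a list that holds one entry, the list of rows, each a list of 5 numbers: the closure, from 0 (fully open) to 1 (shut), then the shift along the tool's x, y, z in mm, then the turn about the tool's z in degrees. A call has 1 to 12 rows; each row shifts and turns the pose as measured when the row begins, along the tool's axes as they then stand; what a row does not reach is not made up. A row lasts 1/10 s, in which the tool goes at most 50 mm and 8.59 degrees, less where a joint would pass 70% of its speed; a pose out of reach is approached as far as the arm can. A call with a gripper value outside its range is refused whole. The fingers move at their own pace and stop on an object; FORCE is the grip in N (left out, the last holds). Time passes only in rows, so rows that do not move let the fingers close. It gives the time, the measured TCP pose, the force and the opening at its end, in the units of the state.
- arm.observe(): the state, without advancing time (a new reading comes with each control period).
- eyes.get_image(name): name is "side" or "top" or "wrist"; returns a dict with "frame" (420x560x3 uint8, blue, green, red), "intrinsics" (3x3 intrinsics, pixels), "k1" (the pictures are not rectified: a ray, as slopes to the right and down, at radius r is drawn at 1 + k1 r^2 times it, then the intrinsics apply), "rvec" (rotation vector, rad) and "tvec" (3), from world to camera coordinates, as OpenCV has them; the wrist camera has in their place "T_tool_cam" (4x4, takes a point from camera to tool coordinates, whose origin is the TCP and whose axes are the flange's). Camera axes: x right, y down, z forward; pixel columns grow to the right and rows downward; lengths in m; the calibration is good to about 2 mm. A picture is of the moment at which its call begins: read the wrist's pose just before it. There is no depth.
- workorder.sign_off(): hands the job in, once; it reports no verdict.
The state is a dict: "clock": time; "joints": joint angles; "dq": joint speeds; "joint_efforts": joint torques, N m; "position": TCP position; "ee_rot": TCP orientation; "force": force on the tool from outside, world axes, zero at the start; "ft_torque": the same for the moment, N m; "width": opening from 0.0 (shut) to 1.0 (fully open).
Only numpy, scipy, OpenCV 4.12 (cv2) and the standard library are available. Lean on these libraries where they do the work, as an engineer would, in place of code of your own. Each camera call takes 0.05 s, during which the arm holds its last target.

### The job

Check the hinge of each of the three teal instrument cases, going from the robot's left to its right: raise the lid by its white tab at least 45 degrees, and see whether it drops shut by itself when let go. One case has a stiff hinge and its lid stays up: shut it and set that case down gently in the red tray, lying flat the right way up. Leave the two good cases shut on their stands and do not disturb the other things.

Things in the scene. Friction and masses are not known exactly. Their poses are not given: they have to be found in the camera images.
- case_a: one of three identical teal hinged instrument cases, together with its lid: 60 mm deep (x) by 110 mm long (y); closed it is 36 mm high without the tab (base 24 mm, lid 12 mm; the lid is 2 mm smaller all round than the base). Mass 0.65 to 0.8 kg. Origin: centre of the underside; x points from the front edge to the hinge side, y along its length, z out of the lid. It starts shut, lying loose on its own sloping stand.
- stand_a: fixed grey stand under case_a. Origin on the bench under the middle of its slope; z up, x from the low front (away from the robot) to the high back. The slope, 100 x 100 mm, rises 30 degrees towards +x and is 45 mm up over the origin, where the case's underside centre lies. Two black stops, 12 mm high, 20 mm wide, 38 mm either side of the middle, catch the case's low edge; 56 mm between is free.
- lid_a (a joint): hinge of case_a's lid, rad: 0 shut, grows as the lid opens, at most 1.6. Axis: along the case's y, 29 mm behind the case's centre and 24 mm above its underside. On a good case the lid swings freely and drops shut by itself when let go part-way; on a stiff one it stays where it is left (about 0.055 N m, 1 to 2 N at the tab) and must be pushed or led shut.
- tab_a (a point): the upright white grip tab on case_a's lid: 30 mm long (along the case's y), 8 mm thick, standing 26 mm out of the lid. This point is on the middle of the tab, 16 mm out of the lid's top face and 10 mm below the tab's end; with the lid shut it is 16 mm in front of the case's centre and 52 mm above its underside. Axes as the case's, turning with the lid.
- case_b: one of three identical teal hinged instrument cases, together with its lid: 60 mm deep (x) by 110 mm long (y); closed it is 36 mm high without the tab (base 24 mm, lid 12 mm; the lid is 2 mm smaller all round than the base). Mass 0.65 to 0.8 kg. Origin: centre of the underside; x points from the front edge to the hinge side, y along its length, z out of the lid. It starts shut, lying loose on its own sloping stand.
- stand_b: fixed grey stand under case_b. Origin on the bench under the middle of its slope; z up, x from the low front (away from the robot) to the high back. The slope, 100 x 100 mm, rises 30 degrees towards +x and is 45 mm up over the origin, where the case's underside centre lies. Two black stops, 12 mm high, 20 mm wide, 38 mm either side of the middle, catch the case's low edge; 56 mm between is free.
- lid_b (a joint): hinge of case_b's lid, rad: 0 shut, grows as the lid opens, at most 1.6. Axis: along the case's y, 29 mm behind the case's centre and 24 mm above its underside. On a good case the lid swings freely and drops shut by itself when let go part-way; on a stiff one it stays where it is left (about 0.055 N m, 1 to 2 N at the tab) and must be pushed or led shut.
- tab_b (a point): the upright white grip tab on case_b's lid: 30 mm long (along the case's y), 8 mm thick, standing 26 mm out of the lid. This point is on the middle of the tab, 16 mm out of the lid's top face and 10 mm below the tab's end; with the lid shut it is 16 mm in front of the case's centre and 52 mm above its underside. Axes as the case's, turning with the lid.
- case_c: one of three identical teal hinged instrument cases, together with its lid: 60 mm deep (x) by 110 mm long (y); closed it is 36 mm high without the tab (base 24 mm, lid 12 mm; the lid is 2 mm smaller all round than the base). Mass 0.65 to 0.8 kg. Origin: centre of the underside; x points from the front edge to the hinge side, y along its length, z out of the lid. It starts shut, lying loose on its own sloping stand.
- stand_c: fixed grey stand under case_c. Origin on the bench under the middle of its slope; z up, x from the low front (away from the robot) to the high back. The slope, 100 x 100 mm, rises 30 degrees towards +x and is 45 mm up over the origin, where the case's underside centre lies. Two black stops, 12 mm high, 20 mm wide, 38 mm either side of the middle, catch the case's low edge; 56 mm between is free.
- lid_c (a joint): hinge of case_c's lid, rad: 0 shut, grows as the lid opens, at most 1.6. Axis: along the case's y, 29 mm behind the case's centre and 24 mm above its underside. On a good case the lid swings freely and drops shut by itself when let go part-way; on a stiff one it stays where it is left (about 0.055 N m, 1 to 2 N at the tab) and must be pushed or led shut.
- tab_c (a point): the upright white grip tab on case_c's lid: 30 mm long (along the case's y), 8 mm thick, standing 26 mm out of the lid. This point is on the middle of the tab, 16 mm out of the lid's top face and 10 mm below the tab's end; with the lid shut it is 16 mm in front of the case's centre and 52 mm above its underside. Axes as the case's, turning with the lid.
- reject_tray: fixed red open tray, 180 mm (x) by 160 mm (y), 26 mm high, walls and floor 4 mm thick, standing level at the left or right end of the row. Origin: centre of the underside, z up.
- teeth_model: bystander, loose: plaster practice model with a row of teeth, 62 x 70 mm, 42 mm high. Origin: centre of the underside.
- scaler: bystander, loose: steel hand instrument with a blue ring, lying beyond the stands, 170 mm long, 10 mm thick. Origin: under its middle, x along it.
- dispenser: bystander, loose: dark blue hand dispenser lying beyond the stands, about 180 mm long, 100 mm wide, 20 mm high. Origin: under the middle of its barrel, x along the barrel.
Things that resemble listed ones, but are neither listed nor needed, are in the scene too. Leave any green or orange look-alike of the stand_b alone.

How it is judged:
On the way, in this order (a step that is already met when the one before it is completed fails the run):
1. the lid of the case on the leftmost stand (seen from the robot) is raised at least 0.70 rad (40 degrees) (((y of each of stand_b, stand_c in the frame of stand_a above 0 m and value of joint lid_a above 0.7 rad) or (y of each of stand_a, stand_c in the frame of stand_b above 0 m and value of joint lid_b above 0.7 rad) or (y of each of stand_a, stand_b in the frame of stand_c above 0 m and value of joint lid_c above 0.7 rad))), for 0.1 s.
2. the lid of the case on the middle stand (seen from the robot) is raised at least 0.70 rad (40 degrees) (((((y of stand_b in the frame of stand_a below 0 m and y of stand_c in the frame of stand_a above 0 m) or (y of stand_b in the frame of stand_a above 0 m and y of stand_c in the frame of stand_a below 0 m)) and value of joint lid_a above 0.7 rad) or (((y of stand_a in the frame of stand_b below 0 m and y of stand_c in the frame of stand_b above 0 m) or (y of stand_a in the frame of stand_b above 0 m and y of stand_c in the frame of stand_b below 0 m)) and value of joint lid_b above 0.7 rad) or (((y of stand_a in the frame of stand_c below 0 m and y of stand_b in the frame of stand_c above 0 m) or (y of stand_a in the frame of stand_c above 0 m and y of stand_b in the frame of stand_c below 0 m)) and value of joint lid_c above 0.7 rad))), for 0.1 s.
3. the lid of the case on the rightmost stand (seen from the robot) is raised at least 0.70 rad (40 degrees) (((y of each of stand_b, stand_c in the frame of stand_a below 0 m and value of joint lid_a above 0.7 rad) or (y of each of stand_a, stand_c in the frame of stand_b below 0 m and value of joint lid_b above 0.7 rad) or (y of each of stand_a, stand_b in the frame of stand_c below 0 m and value of joint lid_c above 0.7 rad))), for 0.1 s.
At the end, for the whole second after the job is handed in: All lids shut (under 0.12 rad). Both free cases still on their own stands, within 15 mm and 0.15 rad. The stiff case still, right way up, level within 0.08 rad, on the red tray's floor (within 10 mm), its centre within 75 mm (x) and 65 mm (y) of the tray's centre (value of joint each of lid_a, lid_b, lid_c below 0.12 rad and x of case_a in the frame of stand_a between -0.015 and 0.015 m and y of case_a in the frame of stand_a between -0.015 and 0.015 m and z of case_a in the frame of stand_a between -0.055 and 0.055 m and angle between the y axis of case_a and the y axis of stand_a, either way round below 0.15 rad and linear speed of each of case_a, case_c, case_b below 0.02 m/s and x of case_c in the frame of stand_c between -0.015 and 0.015 m and y of case_c in the frame of stand_c between -0.015 and 0.015 m and z of case_c in the frame of stand_c between -0.055 and 0.055 m and angle between the y axis of case_c and the y axis of stand_c, either way round below 0.15 rad and x of case_b in the frame of reject_tray between -0.075 and 0.075 m and y of case_b in the frame of reject_tray between -0.065 and 0.065 m and z of case_b in the frame of reject_tray between -0.01 and 0.01 m and angle between case_b's own z axis and vertical below 0.08 rad); the robot touches nothing.
It fails at once if a bystander (teeth model, scaler, dispenser) is moved more than 20 mm (distance of any of teeth_model, scaler, dispenser from where it was at the start of the episode above 0.02 m).
It fails at once if the stiff case is dropped: it falls faster than 0.3 m/s, out of the fingers, while over 12 mm above the tray's underside level (z of case_b in the frame of reject_tray above 0.012 m and contact force between case_b and the fingers below 0.05 N and linear speed of case_b above 0.3 m/s).
It fails at once if the stiff case is rammed into the tray (more than 80 N between them) (contact force between case_b and reject_tray above 80 N).
It also fails if it takes over 72 s, if anything falls off the work surface, if the arm or the gripper's body presses on something with over 40 N, if the wrist force passes 120 N, or if a joint passes its speed limit or range.

## Working session

There is one attempt and no reset: what is moved stays moved. The work goes in short steps, Python scripts to look and compute and a shell command to move; the robot and the scene stay as the last step left them, time stands still between calls to the robot, and variables do not carry over. Pictures are saved under pics/ and viewed, and the job is handed in when it is done.

```bash
ls -la; mkdir -p pics; python3 - <<'E'
from cell import arm, eyes, workorder
import cv2, numpy as np
s=arm.observe(); print(s)
for n in ("side","top","wrist"):
    d=eyes.get_image(n); cv2.imwrite(f"pics/{n}0.png",d["frame"])
    print(n,{k:(np.round(v,4).tolist() if not np.isscalar(v) else v) for k,v in d.items() if k!="frame"})
print(arm.grasp_offset)
E
```

```text
total 12
drwxr-xr-x  3 agent agent 4096 Dec  6 08:10 .
drwxr-xr-x 23 root  root  4096 Dec  6 08:10 ..
drwxr-xr-x  2 agent agent 4096 Dec  6 08:10 pics
{'clock': 0.0, 'joints': array([ 1.21639308,  0.43524572,  0.02496571,  1.57410463, -0.01157487,
        1.13402817, -0.07510705]), 'dq': array([-1.07174302e-03,  2.35134126e-04, -1.77948049e-03, -1.96385626e-05,
        5.44010296e-04,  6.59168015e-04,  1.37397372e-03]), 'joint_efforts': array([-2.52306418e-04, -6.67846942e+01,  9.84722301e-01, -3.14450955e+01,
       -6.04982302e-02,  4.29686846e-02,  1.46723060e-04]), 'position': array([ 0.15550464, -0.60473507,  0.18762794]), 'ee_rot': array([-3.11515218e+00, -3.94193772e-01,  5.83927870e-04]), 'force': array([-0.24803351, -0.47917369,  0.03874012]), 'ft_torque': array([ 0.00393299, -0.00565176, -0.02880165]), 'width': 0.9982429595958322}
side {'intrinsics': [[494.8243, 0.0, 282.377], [0.0, 494.8243, 204.4003], [0.0, 0.0, 1.0]], 'k1': -0.024562128576977656, 'rvec': [0.2942, -2.6162, 1.5297], 'tvec': [0.5282, 0.1448, 0.9224]}
top {'intrinsics': [[446.1645, 0.0, 274.9708], [0.0, 446.1645, 205.9221], [0.0, 0.0, 1.0]], 'k1': -0.12823959602809024, 'rvec': [2.1796, -2.2045, 0.0618], 'tvec': [0.0098, 0.5427, 1.0217]}
wrist {'intrinsics': [[326.4548, 0.0, 278.2449], [0.0, 326.4548, 207.188], [0.0, 0.0, 1.0]], 'k1': -0.00470290028571825, 'T_tool_cam': [[0.0006, -0.9603, -0.2789, 0.0755], [1.0, 0.0005, 0.0005, -0.0], [-0.0004, -0.2789, 0.9603, -0.1964], [0.0, 0.0, 0.0, 1.0]]}
0.0188
```

View pics/top0.png

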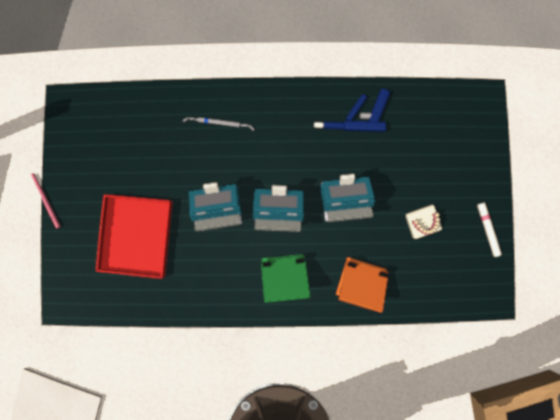

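View pics/side0.png

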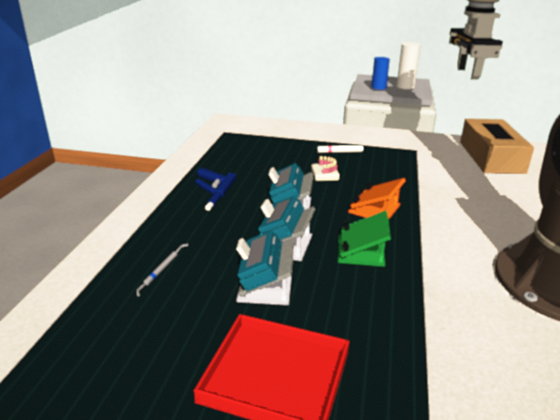

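View pics/wrist0.png

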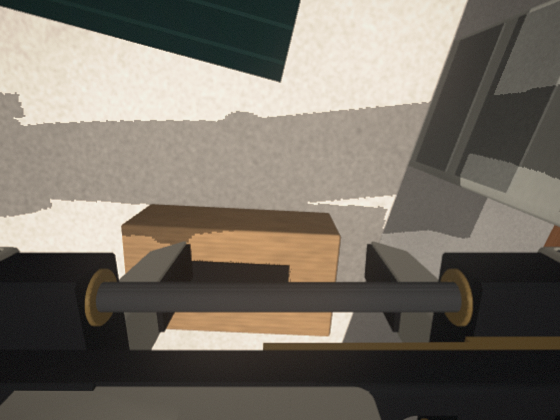

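The top view shows the three teal cases at about (214,205), (278,207) and (348,195), with white tabs on the far side. The red tray is at (135,236), at the robot's left end. The green and orange look-alike stands are nearer the robot. The tool only shifts and yaws, so I'll grip the tabs with vertical fingers. Next I'll measure the tabs across the two views.

```bash
cat > h.py <<'E'
import cv2, numpy as np
from scipy.spatial.transform import Rotation as Rn
from cell import arm, eyes
def grab(name,save=None):
    s=arm.observe() ; d=eyes.get_image(name)
    if save: cv2.imwrite(f"pics/{save}.png",d["frame"])
    if name=="wrist":
        T=np.eye(4);T[:3,:3]=Rn.from_rotvec(s["ee_rot"]).as_matrix();T[:3,3]=s["position"]
        d["C"]=T@d["T_tool_cam"]   # cam->world
    else:
        T=np.eye(4);T[:3,:3]=Rn.from_rotvec(np.ravel(d["rvec"])).as_matrix();T[:3,3]=np.ravel(d["tvec"])
        d["C"]=np.linalg.inv(T)
    return d
def ray(d,uv):
    K=np.array(d["intrinsics"]); p=np.asarray(uv,float).reshape(-1,1,2)
    n=cv2.undistortPoints(p,K,np.array([d["k1"],0,0,0,0.])).reshape(-1,2)
    v=np.c_[n,np.ones(len(n))]@d["C"][:3,:3].T
    return d["C"][:3,3], v/np.linalg.norm(v,axis=1,keepdims=True)
def onplane(d,uv,z):
    o,v=ray(d,uv); return o+v*((z-o[2])/v[:,2])[:,None]
def proj(d,P):
    Q=np.linalg.inv(d["C"]); P=np.atleast_2d(P)@Q[:3,:3].T+Q[:3,3]
    n=P[:,:2]/P[:,2:]; r=(n**2).sum(1,keepdims=True); n=n*(1+d["k1"]*r)
    K=np.array(d["intrinsics"]); return n*[K[0,0],K[1,1]]+[K[0,2],K[1,2]]
def tri(d1,u1,d2,u2):
    o1,v1=ray(d1,u1);o2,v2=ray(d2,u2);v1=v1[0];v2=v2[0]
    A=np.c_[v1,-v2]; t=np.linalg.lstsq(A,o2-o1,rcond=None)[0]
    a=o1+v1*t[0];b=o2+v2*t[1]; return (a+b)/2,np.linalg.norm(a-b)
def white(f):
    hsv=cv2.cvtColor(f,cv2.COLOR_BGR2HSV); return cv2.inRange(hsv,(0,0,190),(179,60,255))
def blobs(m,amin,amax=1e9):
    n,l,st,c=cv2.connectedComponentsWithStats(m); out=[]
    for i in range(1,n):
        if amin<=st[i,4]<=amax:
            r=cv2.minAreaRect(np.argwhere(l==i)[:,::-1].astype(np.float32))
            out.append((c[i].round(1).tolist(),int(st[i,4]),[np.round(x,1).tolist() if hasattr(x,'__len__') else round(x,1) for x in r]))
    return out
E
python3 - <<'E'
from h import *
t=grab("top");s=grab("side")
print("cams",t["C"][:3,3],s["C"][:3,3])
for n,d in(("top",t),("side",s)):
    hsv=cv2.cvtColor(d["frame"],cv2.COLOR_BGR2HSV)
    print(n,"white");[print("  ",b) for b in blobs(cv2.inRange(hsv,(0,0,150),(179,70,255)),30,900)]
    print(n,"teal");[print("  ",b) for b in blobs(cv2.inRange(hsv,(88,110,70),(105,255,255)),60)]
    print(n,"red");[print("  ",b) for b in blobs(cv2.inRange(hsv,(0,180,120),(8,255,255)),300)]
for n,d in(("topz",t["frame"][160:260,80:400]),("sidez",s["frame"][150:420,180:370])):
    cv2.imwrite(f"pics/{n}.png",cv2.resize(d,None,fx=2.5 if n=="topz" else 2.2,fy=2.5 if n=="topz" else 2.2,interpolation=cv2.INTER_CUBIC))
E
```

```text
cams [0.48362813 0.00317432 1.05102315] [0.36687307 0.82986038 0.57235192]
top white
   ([222.6, 122.4], 71, [[222.9, 122.5], [30.3, 2.3], 7.6])
   ([318.1, 124.6], 43, [[318.0, 124.5], [5.0, 8.0], 90.0])
   ([346.7, 179.2], 138, [[347.0, 179.0], [10.0, 14.0], 90.0])
   ([210.5, 188.0], 135, [[210.4, 188.1], [9.9, 14.3], 81.9])
   ([278.5, 190.5], 136, [[278.5, 190.5], [9.0, 13.0], 90.0])
   ([482.5, 209.4], 98, [[482.5, 209.4], [12.3, 7.6], 71.6])
   ([420.8, 219.9], 561, [[423.3, 221.5], [26.4, 29.9], 70.3])
   ([437.5, 226.9], 37, [[438.1, 226.0], [6.0, 12.6], 24.4])
   ([491.5, 237.3], 299, [[491.5, 237.5], [38.6, 7.8], 72.3])
   ([245.0, 405.6], 54, [[245.0, 405.5], [7.8, 7.8], 45.0])
top teal
   ([346.1, 195.8], 819, [[347.1, 193.5], [29.9, 52.2], 84.1])
   ([213.6, 204.5], 805, [[212.9, 201.9], [29.9, 51.0], 81.5])
   ([277.1, 206.7], 803, [[278.1, 204.3], [50.5, 29.8], 2.2])
top red
   ([134.0, 235.8], 5046, [[132.7, 235.8], [67.5, 78.1], 5.5])
side white
   ([322.8, 148.9], 72, [[323.0, 149.0], [6.0, 10.0], 90.0])
   ([323.9, 173.4], 297, [[325.5, 172.0], [27.0, 16.0], 0.0])
   ([273.5, 175.3], 107, [[273.4, 175.2], [14.9, 8.1], 59.0])
   ([305.3, 199.9], 140, [[305.8, 200.3], [16.3, 11.0], 68.2])
   ([267.2, 208.2], 160, [[267.2, 208.2], [16.2, 11.6], 53.1])
   ([208.6, 205.9], 48, [[209.0, 206.0], [5.7, 8.5], 45.0])
   ([300.3, 242.9], 437, [[301.8, 243.0], [26.9, 33.1], 55.2])
   ([243.0, 248.8], 194, [[243.1, 248.8], [20.0, 11.7], 54.5])
   ([165.0, 262.2], 118, [[166.8, 260.8], [3.5, 35.4], 45.0])
   ([147.5, 279.7], 36, [[147.5, 280.0], [3.5, 9.2], 45.0])
   ([530.7, 297.3], 64, [[530.3, 297.0], [12.6, 7.3], 18.4])
side teal
   ([273.8, 232.9], 2819, [[273.4, 227.4], [41.4, 135.8], 21.2])
side red
   ([273.0, 372.0], 12039, [[270.0, 372.5], [140.1, 100.3], 13.5])
```

View pics/topz.png

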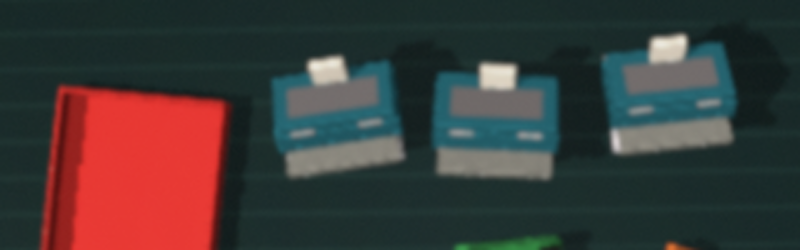

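View pics/sidez.png

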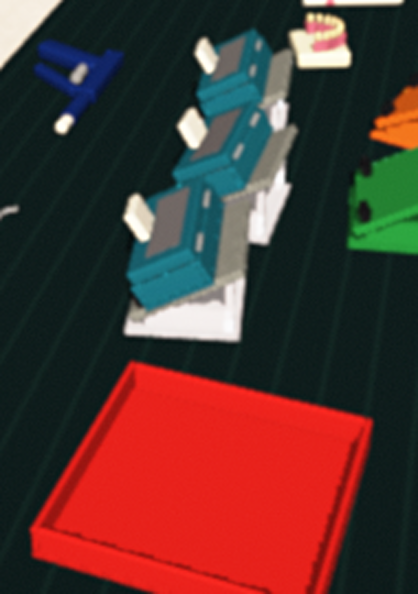

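The zoom shows three identical cases. Their white tabs in the top image are at (210,188), (278,190) and (347,179), each yawed a few degrees. Next I'll work out tab positions, yaw and tray pose.

```bash
python3 - <<'E'
from h import *
t=grab("top");s=grab("side")
topu=[[210.5,188],[278.5,190.5],[346.7,179.2]]; su=[[243,248.8],[267.2,208.2],[273.5,175.3]]
for a,b in zip(topu,su):
    p,e=tri(t,a,s,b); print("tri",p.round(4),"gap mm",round(e*1e3,1)," plane.079:",onplane(t,a,.0794)[0].round(4))
hsv=cv2.cvtColor(t["frame"],cv2.COLOR_BGR2HSV)
m=cv2.inRange(hsv,(88,90,60),(105,255,255)); m=cv2.morphologyEx(m,cv2.MORPH_CLOSE,np.ones((9,9)))
for b in blobs(m,300): 
    r=b[2]; box=cv2.boxPoints((r[0],r[1],r[2])); P=onplane(t,box,.075)
    e=P[1:]-P[:-1]; L=np.linalg.norm(e,axis=1); i=L.argmax(); v=e[i]; v=v*np.sign(v[1])
    print("case",b[0],P.mean(0).round(3),"sides",L.round(3),"yaw of long edge from +Y deg",np.degrees(np.arctan2(-v[0],v[1])).round(1))
# stand grey back
m=cv2.inRange(hsv,(0,180,90),(10,255,255)); b=max(blobs(m,300),key=lambda b:b[1]); r=b[2]
c=max(cv2.findContours(m,0,2)[0],key=cv2.contourArea); ap=cv2.approxPolyDP(c,6,True).reshape(-1,2); print(ap.tolist())
P=onplane(t,ap,.026); print(P.round(3).tolist(), P.mean(0).round(3))
st=arm.observe(); R=Rn.from_rotvec(st["ee_rot"]).as_matrix(); print("tool x yaw",np.degrees(np.arctan2(R[1,0],R[0,0])), R[:,2].round(4))
E
```

```text
tri [0.5804 0.1447 0.0784] gap mm 0.5  plane.079: [0.5801 0.1445 0.0794]
tri [ 0.5735 -0.0044  0.0779] gap mm 1.0  plane.079: [ 0.5728 -0.0045  0.0794]
tri [ 0.5965 -0.1551  0.0769] gap mm 0.1  plane.079: [ 0.5961 -0.1547  0.0794]
case [346.4, 196.0] [ 0.566 -0.156  0.075] sides [0.118 0.067 0.117] yaw of long edge from +Y deg 4.8
case [213.4, 204.5] [0.55  0.141 0.075] sides [0.114 0.069 0.113] yaw of long edge from +Y deg 9.0
case [278.0, 206.9] [ 0.543 -0.002  0.075] sides [0.067 0.112 0.067] yaw of long edge from +Y deg -1.9
[[104, 195], [96, 270], [163, 276], [170, 202]]
[[0.572, 0.405, 0.026], [0.397, 0.424, 0.026], [0.383, 0.264, 0.026], [0.554, 0.247, 0.026]] [0.477 0.335 0.026]
tool x yaw 14.421936925540207 [-1.e-04  3.e-04 -1.e+00]
```

```bash
cat >> h.py <<'E'
def plan(P,yaw=None):
    s=arm.observe(); R=Rn.from_rotvec(s["ee_rot"]).as_matrix(); y0=np.degrees(np.arctan2(R[1,0],R[0,0]))
    turn=0 if yaw is None else y0-yaw
    R2=R@Rn.from_euler("z",turn,degrees=True).as_matrix()
    d=np.asarray(P)-s["position"]
    print("clock",round(s["clock"],2),"at",s["position"].round(4),"yaw",round(y0,2),"tilt",R[:2,2].round(4),"w",round(s["width"],3),"F",s["force"].round(1),"| turn",round(turn,2),"then shift tool mm",(R2.T@d*1e3).round(1))
E
python3 -c "
from h import *
plan([0.565,0.14,0.20],9)"
```

```text
clock 0.35 at [ 0.1556 -0.6052  0.1882] yaw 14.42 tilt [-0.0001  0.0003] w 1.0 F [-0.   0.6 -0.2] | turn 5.42 then shift tool mm [ 520.9 -672.   -11.6]
```

```bash
python3 -m inch '[[[0.2,0,0,-12,5.4],[0.2,28,-37,0,0],[0.2,28,-37,0,0],[0.2,28,-37,0,0],[0.2,28,-37,0,0],[0.2,28,-37,0,0],[0.2,28,-37,0,0],[0.2,28,-37,0,0],[0.2,28,-37,0,0],[0.2,28,-37,0,0],[0.2,28,-37,0,0]]]'; python3 -c "
from h import *
plan([0.565,0.14,0.20],9)"
```

```text
clock: 1.45
position: [0.38, -0.189, 0.1998]
ee_rot: [3.128, 0.221, 0.001]
force: [1.5, -1.0, 1.0]
width: 0.8
clock 1.45 at [ 0.38   -0.189   0.1998] yaw 8.08 tilt [ 0.0011 -0.006 ] w 0.8 F [ 1.5 -1.   1. ] | turn -0.92 then shift tool mm [ 234.2 -296.    -2. ]
```

```bash
python3 -m inch '[[[0.2,30,-38,0,-0.9],[0.2,30,-38,0,0],[0.2,30,-38,0,0],[0.2,30,-38,0,0],[0.2,30,-38,0,0],[0.2,30,-38,0,0],[0.2,30,-38,0,0],[0.2,10,-15,0,0],[0.2,0,0,0,0]]]'; python3 -c "
from h import *
d=grab('wrist','w1')
plan([0.58,0.1445,0.20],9)
print(proj(d,[[.58,.1445,.0785]]))"
```

```text
clock: 2.35
position: [0.5602, 0.1417, 0.1998]
ee_rot: [3.127, 0.254, 0.011]
force: [-0.9, -0.7, -0.1]
width: 0.801
clock 2.4 at [0.5598 0.1404 0.1998] yaw 9.25 tilt [ 0.0069 -0.0042] w 0.798 F [-0.3  0.9 -0.5] | turn 0.25 then shift tool mm [20.6 -0.9 -0.1]
[[277.93139618 172.01756204]]
```

View pics/w1.png

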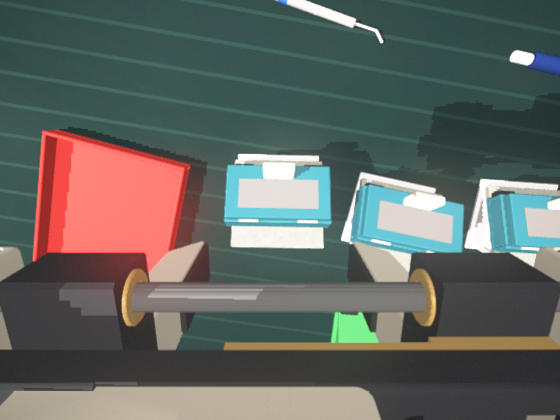

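The wrist view shows the left case square to the tool, with its tab at about (279,171). The tray is on the left and the middle case on the right. I'll check the tab in this view and then go down.

```bash
cat >> h.py <<'E'
def tabs(d,lo=60):
    hsv=cv2.cvtColor(d["frame"],cv2.COLOR_BGR2HSV)
    for b in blobs(cv2.inRange(hsv,(0,0,225),(179,40,255)),lo,3000):
        if b[0][1]<245: print(b, onplane(d,b[0],.0794)[0].round(4))
E
python3 - <<'E'
from h import *
d=grab('wrist'); tabs(d); plan([0.581,0.1445,0.12],9); plan([0.581,0.1445,0.073],9)
E
```

```text
([329.1, 13.9], 698, [[335.2, 16.4], [103.5, 11.8], 22.6]) [0.7234 0.1217 0.0794]
([520.6, 56.4], 258, [[520.6, 56.4], [22.8, 12.1], 14.0]) [ 0.7184 -0.0554  0.0794]
([273.1, 157.2], 473, [[275.5, 157.5], [9.0, 83.0], 90.0]) [0.5932 0.1502 0.0794]
([276.5, 187.9], 2686, [[276.5, 183.5], [79.0, 45.0], 0.0]) [0.5638 0.1421 0.0794]
([392.9, 181.9], 404, [[394.3, 181.9], [78.1, 17.2], 2.2]) [0.5883 0.0291 0.0794]
([490.3, 211.2], 1401, [[509.7, 215.5], [76.3, 82.5], 13.6]) [ 0.5747 -0.0771  0.0794]
([422.7, 200.3], 571, [[422.6, 200.5], [41.0, 17.3], 11.3]) [ 0.5748 -0.0054  0.0794]
([347.4, 224.1], 244, [[346.9, 217.7], [11.3, 50.2], 3.7]) [0.5379 0.0641 0.0794]
([553.5, 203.6], 127, [[552.5, 203.0], [12.0, 13.0], 90.0]) [ 0.5928 -0.1383  0.0794]
([384.1, 223.9], 75, [[386.3, 225.1], [32.6, 13.9], 42.5]) [0.5441 0.0268 0.0794]
([275.7, 236.2], 1851, [[275.6, 236.1], [91.1, 20.5], 0.9]) [0.5131 0.1347 0.0794]
clock 2.45 at [0.5595 0.1384 0.1999] yaw 9.13 tilt [ 0.0067 -0.0055] w 0.799 F [-0.4  0.1 -0.1] | turn 0.13 then shift tool mm [21.7 -3.2 80. ]
clock 2.45 at [0.5595 0.1384 0.1999] yaw 9.13 tilt [ 0.0067 -0.0055] w 0.799 F [-0.4  0.1 -0.1] | turn 0.13 then shift tool mm [ 21.5  -3.5 127. ]
```

```bash
python3 -m inch '[[[0.45,10,-2,40,0],[0.45,11,-2,40,0],[0.45,0,0,0,0],[0.45,0,0,0,0]]]'; python3 -c "
from h import *
d=grab('wrist','w2')
plan([0.581,0.1445,0.073],9)
plan([0.581,0.1445,0.073],9)"
```

```text
clock: 2.85
position: [0.5811, 0.1372, 0.121]
ee_rot: [3.123, 0.236, 0.015]
force: [-0.6, 0.0, 1.5]
width: 0.561
clock 2.9 at [0.581  0.1369 0.121 ] yaw 8.64 tilt [ 0.0103 -0.0097] w 0.555 F [-0.1 -0.6  0.6] | turn -0.36 then shift tool mm [ 0.8 -8.1 47.9]
clock 2.9 at [0.581  0.1369 0.121 ] yaw 8.64 tilt [ 0.0103 -0.0097] w 0.555 F [-0.1 -0.6  0.6] | turn -0.36 then shift tool mm [ 0.8 -8.1 47.9]
```

View pics/w2.png

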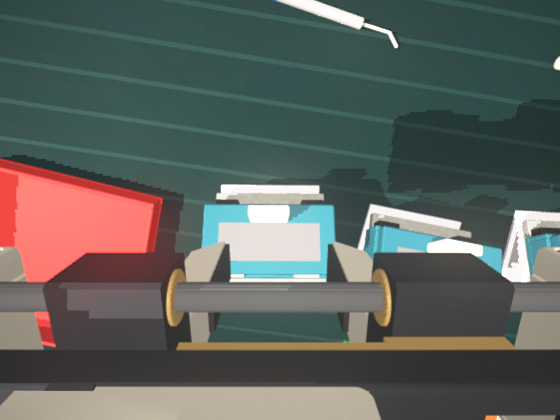

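The tab is at (268,213), left of the tool axis, which agrees with the 8 mm offset computed. I'll correct that and go down.

```bash
python3 -m inch '[[[0.45,0,-8,12,0],[0.45,1,0,18,0],[0.45,0,0,14,0],[0.45,0,0,0,0]]]'; python3 -c "
from h import *
plan([0.581,0.1445,0.073],9)"
```

```text
clock: 3.3
position: [0.5831, 0.1451, 0.0803]
ee_rot: [3.124, 0.232, 0.028]
force: [-0.5, -0.1, -0.1]
width: 0.554
clock 3.3 at [0.5831 0.1451 0.0803] yaw 8.51 tilt [ 0.0183 -0.008 ] w 0.554 F [-0.5 -0.1 -0.1] | turn -0.49 then shift tool mm [-2.3  0.2  7.3]
```

```bash
python3 -m inch '[[[0.45,-2,0,7,0],[0.9,0,0,0,0],[0.9,0,0,0,0],[0.9,0,0,0,0],[0.9,0,0,0,0],[0.9,0,0,0,0]]]' 15; python3 -c "
from h import *
d=grab('wrist','w3')
plan([0.581,0.1445,0.073],9)"
```

```text
clock: 3.9
position: [0.5821, 0.1458, 0.0753]
ee_rot: [3.124, 0.233, 0.033]
force: [-0.3, -0.0, 0.4]
width: 0.161
clock 3.95 at [0.5822 0.1458 0.0753] yaw 8.53 tilt [ 0.0216 -0.0068] w 0.13 F [0.5 0.9 0.8] | turn -0.47 then shift tool mm [-1.4  1.1  2.3]
```

View pics/w3.png

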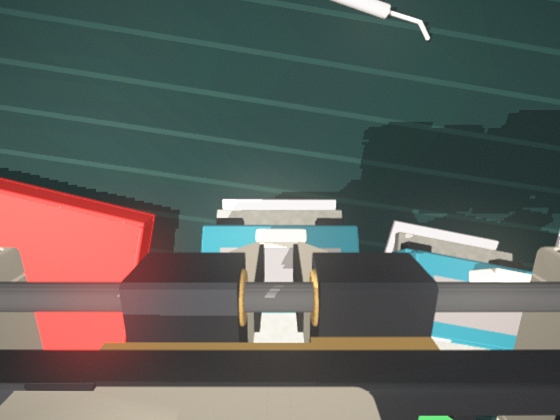

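The opening of 0.13 is less than the 30 mm tab, so the fingers closed without it. The picture shows the tab end at (280,236), just beyond the fingertips. I'll reopen and re-measure the tab in this close view.

```bash
python3 -m inch '[[[0.45,0,0,-3,0],[0.45,0,0,-3,0],[0.45,0,0,0,0],[0.45,0,0,0,0]]]'; python3 - <<'E'
from h import *
d=grab('wrist'); f=d['frame']; cv2.imwrite('pics/w4.png',cv2.resize(f[180:330,180:400],None,fx=3.5,fy=3.5))
plan([0.581,0.1445,0.073],9)
c,s=np.cos(np.radians(9)),np.sin(np.radians(9)); ex=np.array([c,s,0]);ey=np.array([-s,c,0]);ez=np.array([0,0,1.])
T=np.array([.5815,.1445,.082])
nz=.5*ex+.866*ez; nx=.866*ex-.5*ez
for h in(-16,10):
  for a in(-4,4):
    print(h,a,proj(d,[T+h*1e-3*nz+a*1e-3*nx+y*ey for y in(-.015,.015)]).round(1).tolist())
E
```

```text
clock: 4.35
position: [0.5823, 0.1458, 0.0822]
ee_rot: [3.124, 0.233, 0.034]
force: [-0.2, -0.8, 0.2]
width: 0.428
clock 4.4 at [0.5823 0.1459 0.0822] yaw 8.52 tilt [ 0.0222 -0.0067] w 0.474 F [-0.4 -0.5  0.3] | turn -0.48 then shift tool mm [-1.7  1.   9.2]
-16 -4 [[301.6, 245.7], [258.0, 246.2]]
-16 4 [[301.3, 234.2], [258.1, 234.7]]
10 -4 [[304.8, 239.6], [255.7, 240.1]]
10 4 [[304.4, 226.7], [255.8, 227.2]]
```

View pics/w4.png

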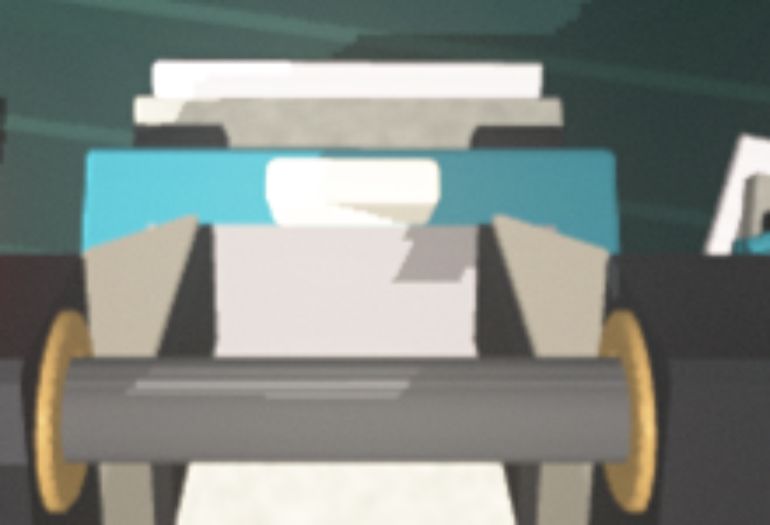

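```bash
python3 - <<'E'
from h import *
d=grab('side'); st=arm.observe(); 
p=proj(d,[st['position'],st['position']+[0,0,.02]]); print(st['position'],p)
f=d['frame'].copy(); c=p[0].astype(int)
f=f[180:300,190:330]; f=cv2.resize(f,None,fx=5,fy=5,interpolation=cv2.INTER_CUBIC)
for q,col in zip(p,((0,0,255),(0,255,255))): cv2.drawMarker(f,tuple(((q-[190,180])*5).astype(int).tolist()),col,0,12,2)
cv2.imwrite('pics/s4.png',f)
E
```

```text
[0.58225947 0.14581512 0.08206493] [[241.89145278 247.3101912 ]
 [241.58189905 237.70711747]]
```

View pics/s4.png

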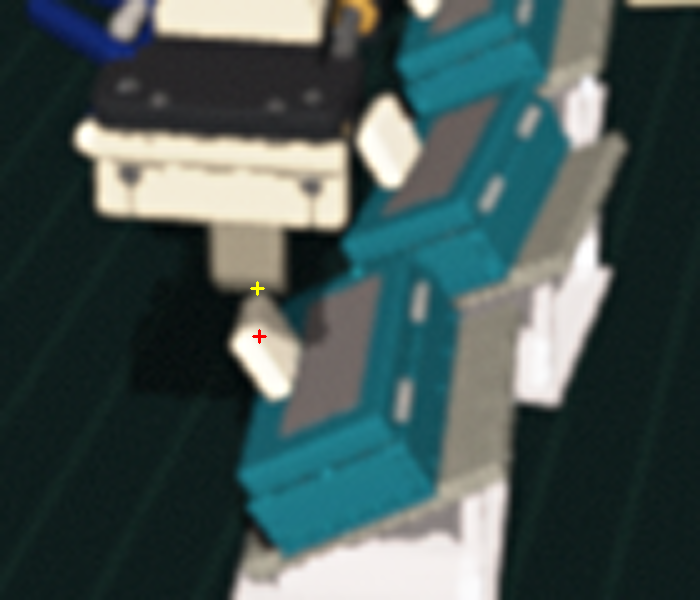

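```bash
python3 - <<'E'
from h import *
d=grab('side'); st=arm.observe(); R=Rn.from_rotvec(st['ee_rot']).as_matrix()
print(st['position'],st['width'])
for x in(-.0095,.0095,-.013,.013):
  for z in(0,-.015,-.02,-.025,-.03):
    for y in(-.021,-.027): print(x,y,z,((proj(d,st['position']+R@[x,y,z])[0]-[190,180])*5).round(0))
E
```

```text
[0.58219377 0.14579745 0.08198046] 0.5363706876000089
-0.0095 -0.021 0 [279. 374.]
-0.0095 -0.027 0 [277. 384.]
-0.0095 -0.021 -0.015 [279. 338.]
-0.0095 -0.027 -0.015 [276. 348.]
-0.0095 -0.021 -0.02 [279. 326.]
-0.0095 -0.027 -0.02 [276. 336.]
-0.0095 -0.021 -0.025 [279. 313.]
-0.0095 -0.027 -0.025 [276. 324.]
-0.0095 -0.021 -0.03 [279. 301.]
-0.0095 -0.027 -0.03 [276. 311.]
0.0095 -0.021 0 [224. 370.]
0.0095 -0.027 0 [221. 380.]
0.0095 -0.021 -0.015 [223. 334.]
0.0095 -0.027 -0.015 [220. 344.]
0.0095 -0.021 -0.02 [223. 322.]
0.0095 -0.027 -0.02 [220. 332.]
0.0095 -0.021 -0.025 [222. 310.]
0.0095 -0.027 -0.025 [220. 320.]
0.0095 -0.021 -0.03 [222. 297.]
0.0095 -0.027 -0.03 [220. 307.]
-0.013 -0.021 0 [289. 375.]
-0.013 -0.027 0 [287. 385.]
-0.013 -0.021 -0.015 [289. 339.]
-0.013 -0.027 -0.015 [287. 349.]
-0.013 -0.021 -0.02 [289. 326.]
-0.013 -0.027 -0.02 [287. 337.]
-0.013 -0.021 -0.025 [289. 314.]
-0.013 -0.027 -0.025 [287. 324.]
-0.013 -0.021 -0.03 [289. 302.]
-0.013 -0.027 -0.03 [287. 312.]
0.013 -0.021 0 [213. 369.]
0.013 -0.027 0 [211. 380.]
0.013 -0.021 -0.015 [213. 333.]
0.013 -0.027 -0.015 [210. 344.]
0.013 -0.021 -0.02 [212. 321.]
0.013 -0.027 -0.02 [210. 331.]
0.013 -0.021 -0.025 [212. 309.]
0.013 -0.027 -0.025 [209. 319.]
0.013 -0.021 -0.03 [212. 297.]
0.013 -0.027 -0.03 [209. 307.]
```

The side view shows the finger end about 33 mm above the point reported as TCP: it ends at crop row 290, and 0 mm would be near 372. The wrist view agrees, with z about -34 mm. That explains the miss, because the fingers closed above the tab. I'll go down in steps, watching force and picture.

```bash
python3 -m inch '[[[0.45,-1,0,8,0],[0.45,0,0,8,0],[0.45,0,0,4,0],[0.45,0,0,0,0],[0.45,0,0,0,0]]]'; python3 - <<'E'
from h import *
d=grab('side'); plan([0.581,0.1445,0.04],9); st=arm.observe()
f=cv2.resize(d['frame'][180:300,190:330],None,fx=5,fy=5,interpolation=cv2.INTER_CUBIC)
q=proj(d,st['position'])[0]; cv2.drawMarker(f,tuple(((q-[190,180])*5).astype(int).tolist()),(0,0,255),0,12,2)
cv2.imwrite('pics/s5.png',f); grab('wrist','w5')
E
```

```text
clock: 5.0
position: [0.5808, 0.1452, 0.0591]
ee_rot: [3.124, 0.233, 0.03]
force: [1.1, 0.3, 0.2]
width: 0.55
clock 5.05 at [0.5808 0.1452 0.0591] yaw 8.53 tilt [ 0.02   -0.0072] w 0.548 F [-1.  -0.  -0.5] | turn -0.47 then shift tool mm [-0.3  0.5 19.1]
```

View pics/s5.png

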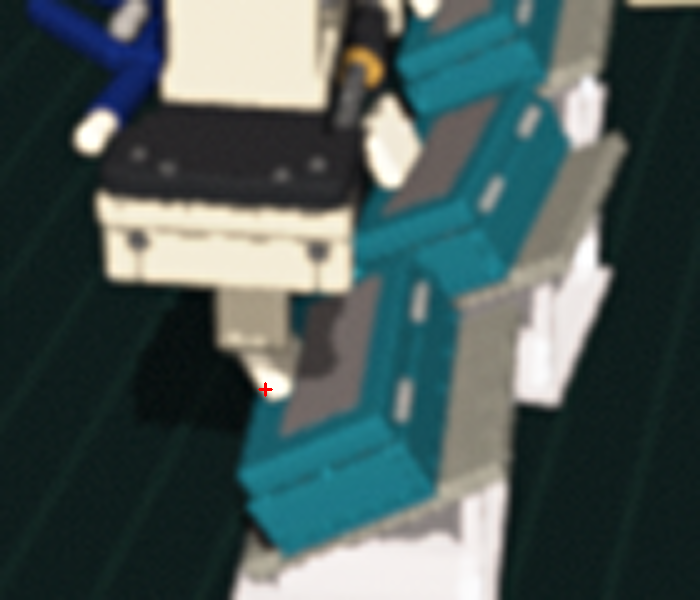

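View pics/w5.png

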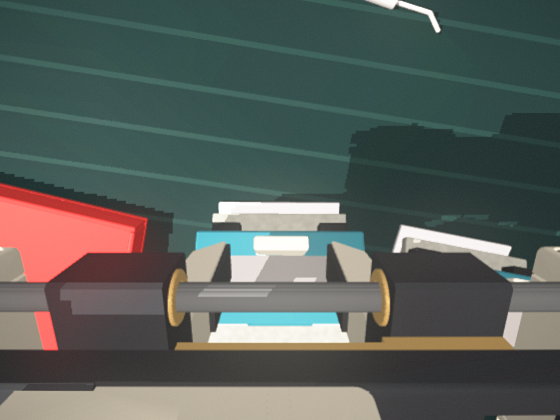

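The near finger now starts to cover the tab's top, so the fingertips are at about z 0.093. About 17 mm more is needed.

```bash
python3 -m inch '[[[0.45,0,0,8,0],[0.45,0,0,6,0],[0.45,0,0,2,0],[0.45,0,0,0,0]]]'; python3 - <<'E'
from h import *
d=grab('side'); plan([0.581,0.1445,0.041],9)
f=cv2.resize(d['frame'][180:300,190:330],None,fx=5,fy=5,interpolation=cv2.INTER_CUBIC)
cv2.imwrite('pics/s6.png',f)
E
```

```text
clock: 5.5
position: [0.5816, 0.1452, 0.0422]
ee_rot: [3.124, 0.233, 0.032]
force: [0.1, 0.2, 0.1]
width: 0.551
clock 5.55 at [0.5816 0.1452 0.0423] yaw 8.52 tilt [ 0.0212 -0.0069] w 0.552 F [ 0.1 -0.2 -0.2] | turn -0.48 then shift tool mm [-0.8  0.6  1.3]
```

View pics/s6.png

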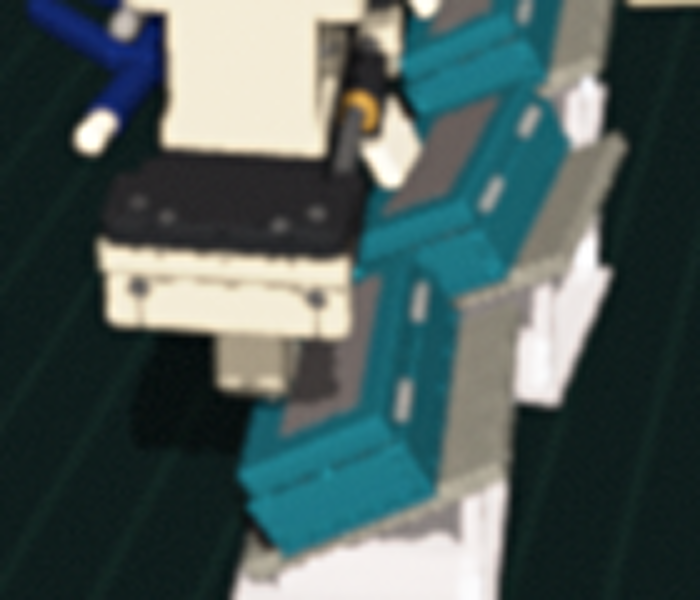

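The near finger now covers the whole tab and there is no contact force. I'll grip now.

```bash
python3 -m inch '[[[0.9,0,0,0,0],[0.9,0,0,0,0],[0.9,0,0,0,0],[0.9,0,0,0,0],[0.9,0,0,0,0]]]' 12; python3 -c "
from h import *
plan([0.581,0.1445,0.042],9)"
```

```text
clock: 6.05
position: [0.5821, 0.1449, 0.0429]
ee_rot: [3.124, 0.232, 0.034]
force: [-0.0, 0.2, -0.7]
width: 0.32
clock 6.05 at [0.5821 0.1449 0.0429] yaw 8.49 tilt [ 0.0221 -0.0072] w 0.32 F [-0.   0.2 -0.7] | turn -0.51 then shift tool mm [-1.2  0.2  0.9]
```

Gripped at width 0.32, which is 29.5 mm against the 30 mm tab. Now I'll lead the lid up on its arc (hinge radius 53 mm).

```bash
python3 -m inch '[[[0.9,0,0,-7,0],[0.9,-2,0,-9,0],[0.9,-4,0,-8,0],[0.9,-5,0,-8,0],[0.9,0,0,0,0]]]' 12; python3 -c "
from h import *
plan([0.582-.0189*.988,0.1449-.0189*.15,0.0429+.0426],8.5)"
```

```text
clock: 6.55
position: [0.5677, 0.1429, 0.0769]
ee_rot: [3.123, 0.232, 0.029]
force: [-1.5, -0.3, -3.0]
width: 0.324
clock 6.55 at [0.5677 0.1429 0.0769] yaw 8.51 tilt [ 0.0189 -0.0083] w 0.324 F [-1.5 -0.3 -3. ] | turn 0.01 then shift tool mm [-4.3  0.2 -8.6]
```

```bash
python3 -m inch '[[[0.9,-6,0,-5.5,0],[0.9,-5,0,-4,0],[0.9,-3,0,-2,0],[0.9,0,0,0,0],[0.9,0,0,0,0]]]' 12; python3 - <<'E'
from h import *
plan([0.5821,0.1449,0.0429],8.5)
d=grab('side'); f=cv2.resize(d['frame'][160:300,190:340],None,fx=4,fy=4,interpolation=cv2.INTER_CUBIC)
cv2.imwrite('pics/s7.png',f)
E
```

```text
clock: 7.05
position: [0.5516, 0.1406, 0.089]
ee_rot: [3.123, 0.233, 0.028]
force: [-0.7, 0.1, -3.3]
width: 0.322
clock 7.05 at [0.5516 0.1406 0.089 ] yaw 8.53 tilt [ 0.0186 -0.0085] w 0.322 F [-0.7  0.1 -3.3] | turn 0.03 then shift tool mm [30.  -0.3 46.6]
```

View pics/s7.png

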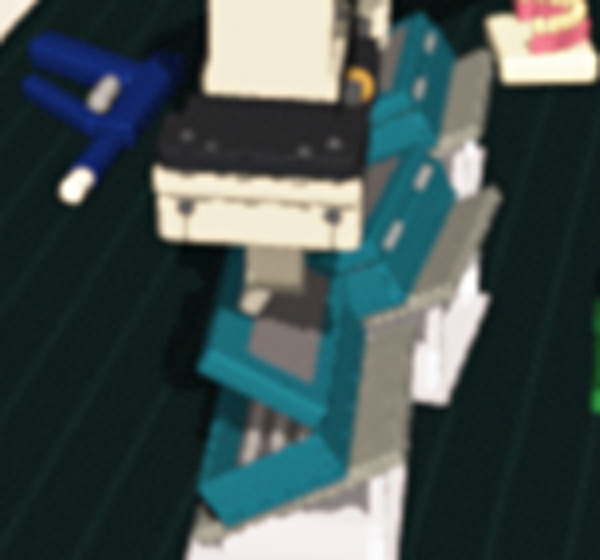

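The lid of the left case is clearly up, about 60° with the tray of instruments showing. I'll let go and look.

```bash
python3 -m inch '[[[0.4,0,0,0,0],[0.4,0,0,0,0],[0.4,0,0,0,0],[0.4,0,0,0,0],[0.4,0,0,0,0],[0.4,0,0,0,0],[0.4,0,0,0,0]]]'; python3 - <<'E'
from h import *
plan([0.5821,0.1449,0.0429],8.5)
d=grab('side'); f=cv2.resize(d['frame'][160:300,190:340],None,fx=4,fy=4,interpolation=cv2.INTER_CUBIC)
cv2.imwrite('pics/s8.png',f)
E
```

```text
clock: 7.8
position: [0.554, 0.1418, 0.0901]
ee_rot: [3.124, 0.233, 0.034]
force: [0.5, -0.3, 0.2]
width: 0.599
clock 7.8 at [0.554  0.1418 0.0901] yaw 8.54 tilt [ 0.0223 -0.0067] w 0.599 F [ 0.5 -0.3  0.2] | turn 0.04 then shift tool mm [27.2  0.6 47.8]
```

View pics/s8.png

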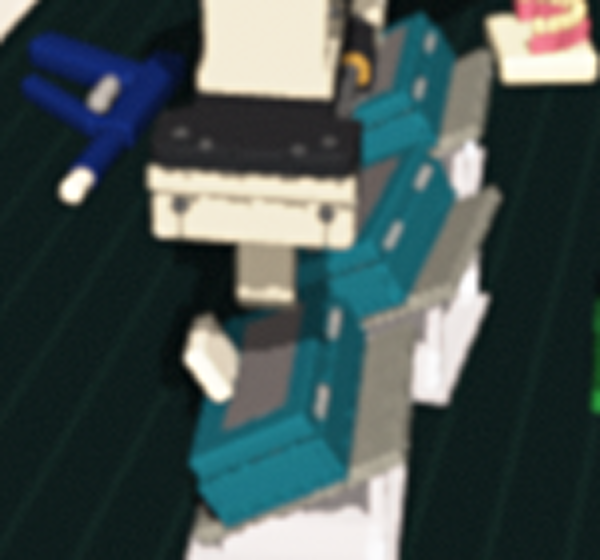

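The left case's lid dropped fully shut and its tab is back in front at crop (213,355), so that hinge is good. The middle case is next.

```bash
python3 -m inch '[[[0.45,0,0,-40,0],[0.45,0,20,0,5.2],[0.45,0,30,0,5.2],[0.45,0,30,0,0],[0.45,0,30,0,0],[0.45,0,30,0,0],[0.45,0,0,0,0]]]'; python3 -c "
from h import *
plan([0.575,-0.005,0.11],-1.9)"
```

```text
clock: 8.55
position: [0.5547, -0.0009, 0.1327]
ee_rot: [3.135, -0.057, 0.036]
force: [0.1, 0.1, -0.6]
width: 0.548
clock 8.55 at [ 0.5547 -0.0009  0.1327] yaw -2.09 tilt [ 0.0231 -0.0059] w 0.548 F [ 0.1  0.1 -0.6] | turn -0.19 then shift tool mm [19.9  3.3 23.1]
```

```bash
python3 -m inch '[[[0.45,10,2,10,0],[0.45,10,1,12,0],[0.45,0,0,0,0],[0.45,0,0,0,0]]]'; python3 - <<'E'
from h import *
plan([0.575,-0.005,0.0425],-1.9)
d=grab('wrist'); cv2.imwrite('pics/w9.png',cv2.resize(d['frame'][150:330,150:430],None,fx=2.8,fy=2.8))
tabs(d,200)
E
```

```text
clock: 8.95
position: [0.5772, -0.0028, 0.1086]
ee_rot: [3.137, -0.055, 0.036]
force: [-0.7, -0.2, -0.2]
width: 0.549
clock 8.95 at [ 0.5772 -0.0028  0.1086] yaw -2.01 tilt [ 0.0229 -0.0044] w 0.549 F [-0.7 -0.2 -0.2] | turn -0.11 then shift tool mm [-3.7  2.  66.1]
([122.0, 4.8], 821, [[113.6, 2.3], [93.0, 12.7], 7.1]) [0.7208 0.0889 0.0794]
([392.0, 5.4], 325, [[392.0, 5.5], [11.0, 28.0], 90.0]) [ 0.7149 -0.0784  0.0794]
([420.4, 186.6], 1480, [[440.1, 205.5], [82.9, 110.2], 83.2]) [ 0.5993 -0.1048  0.0794]
([139.7, 205.3], 1140, [[141.7, 205.0], [128.4, 61.6], 24.5]) [0.5928 0.0962 0.0794]
([278.0, 197.8], 956, [[279.0, 200.0], [14.0, 102.0], 90.0]) [ 0.5948 -0.0033  0.0794]
```

View pics/w9.png

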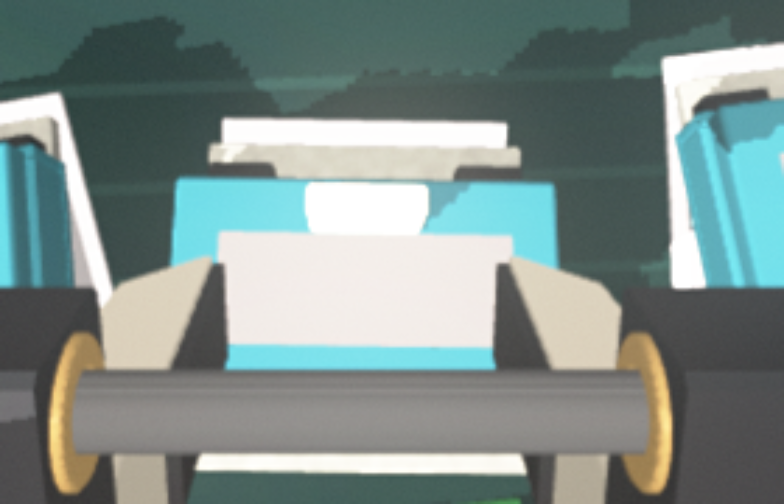

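The middle case is square in view with its tab at about (281,224), which agrees with y = -0.005. Going down.

```bash
python3 -m inch '[[[0.45,-2,2,22,0],[0.45,-1,0,22,0],[0.45,0,0,14,0],[0.45,0,0,5,0],[0.45,0,0,0,0]]]'; python3 -c "
from h import *
plan([0.575,-0.005,0.0425],-1.9)"
```

```text
clock: 9.5
position: [0.5762, -0.0007, 0.0449]
ee_rot: [3.139, -0.046, 0.039]
force: [-0.6, 0.3, 0.1]
width: 0.55
clock 9.5 at [ 0.5762 -0.0007  0.0449] yaw -1.69 tilt [ 0.025  -0.0027] w 0.55 F [-0.6  0.3  0.1] | turn 0.21 then shift tool mm [-1.2  4.3  2.4]
```

```bash
python3 -m inch '[[[0.45,-1,4,2,0],[0.45,0,0,0,0],[0.9,0,0,0,0],[0.9,0,0,0,0],[0.9,0,0,0,0],[0.9,0,0,0,0]]]' 12; python3 -c "
from h import *
plan([0.575,-0.005,0.0425],-1.9)"
```

```text
clock: 10.1
position: [0.577, -0.0046, 0.0458]
ee_rot: [3.139, -0.046, 0.046]
force: [0.8, 0.1, -1.8]
width: 0.321
clock 10.1 at [ 0.577  -0.0046  0.0458] yaw -1.67 tilt [ 0.0295 -0.0026] w 0.321 F [ 0.8  0.1 -1.8] | turn 0.23 then shift tool mm [-2.1  0.5  3.2]
```

```bash
python3 -m inch '[[[0.9,0,0,-7,0],[0.9,-2,0,-9,0],[0.9,-4,0,-8,0],[0.9,-5,0,-8,0],[0.9,0,0,0,0]]]' 12; python3 -c "
from h import *
plan([0.577,-0.0046,0.0458],-1.7)"
```

```text
clock: 10.6
position: [0.5617, -0.0038, 0.0795]
ee_rot: [3.139, -0.045, 0.04]
force: [-0.4, -0.3, -1.7]
width: 0.321
clock 10.6 at [ 0.5617 -0.0038  0.0795] yaw -1.64 tilt [ 0.0254 -0.0026] w 0.321 F [-0.4 -0.3 -1.7] | turn 0.06 then shift tool mm [14.4  0.3 34. ]
```

```bash
python3 -m inch '[[[0.9,-6,0,-5.5,0],[0.9,-5,0,-4,0],[0.9,-3,0,-2,0],[0.9,0,0,0,0],[0.9,0,0,0,0]]]' 12; python3 - <<'E'
from h import *
plan([0.577,-0.0046,0.0458],-1.7)
d=grab('side'); f=cv2.resize(d['frame'][120:280,200:350],None,fx=3.7,fy=3.7,interpolation=cv2.INTER_CUBIC)
cv2.imwrite('pics/s10.png',f)
E
python3 -m inch '[[[0.4,0,0,0,0],[0.4,0,0,0,0],[0.4,0,0,0,0],[0.4,0,0,0,0],[0.4,0,0,0,0],[0.4,0,0,0,0],[0.4,0,0,0,0]]]'; python3 - <<'E'
from h import *
plan([0.577,-0.0046,0.0458],-1.7)
d=grab('side'); f=cv2.resize(d['frame'][120:280,200:350],None,fx=3.7,fy=3.7,interpolation=cv2.INTER_CUBIC)
cv2.imwrite('pics/s11.png',f)
E
```

```text
clock: 11.1
position: [0.5454, -0.0032, 0.0913]
ee_rot: [3.139, -0.045, 0.039]
force: [-0.4, -0.1, -4.9]
width: 0.325
clock 11.1 at [ 0.5454 -0.0032  0.0913] yaw -1.63 tilt [ 0.0249 -0.0025] w 0.325 F [-0.4 -0.1 -4.9] | turn 0.07 then shift tool mm [30.5  0.3 46.3]
clock: 11.85
position: [0.5483, -0.0035, 0.0927]
ee_rot: [3.139, -0.045, 0.046]
force: [-0.7, 0.4, 0.1]
width: 0.597
clock 11.85 at [ 0.5483 -0.0035  0.0927] yaw -1.66 tilt [ 0.0294 -0.0026] w 0.597 F [-0.7  0.4  0.1] | turn 0.04 then shift tool mm [27.3  0.2 47.7]
```

View pics/s10.png

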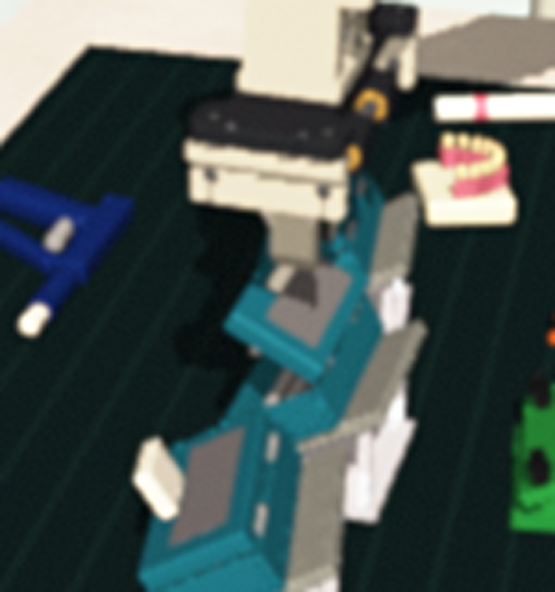

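View pics/s11.png

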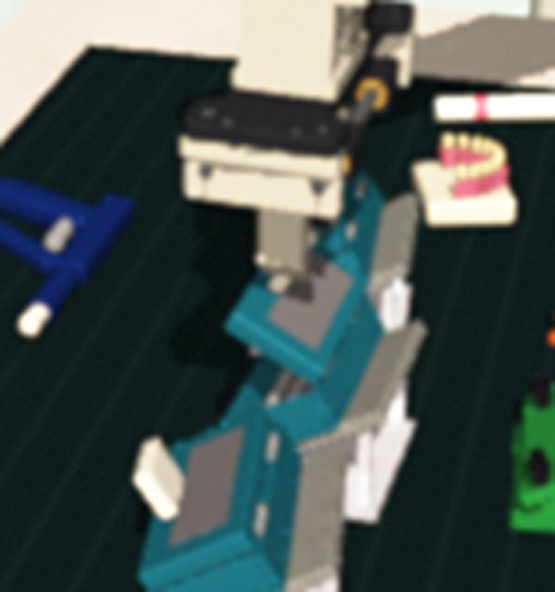

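After release at 0.60 opening the middle lid stays up, with its tab still at crop (280,283). This is the stiff case. The tool cannot tilt, so I can only take this case by its tab with vertical fingers. I'll grip again and lead the lid down until it is level, with the tab upright.

```bash
python3 -m inch '[[[0.9,0,0,0,0],[0.9,0,0,0,0],[0.9,0,0,0,0],[0.9,0,0,0,0],[0.9,6,0,4,0],[0.9,6,0,5,0],[0.9,6,0,6,0],[0.9,3,0,4,0],[0.9,0,0,0,0]]]' 12; python3 -c "
from h import *
plan([0.569,-0.0046,0.072],-1.7)"
```

```text
clock: 12.8
position: [0.5728, -0.0043, 0.0728]
ee_rot: [3.139, -0.046, 0.048]
force: [1.2, -0.5, 2.2]
width: 0.317
clock 12.8 at [ 0.5728 -0.0043  0.0728] yaw -1.68 tilt [ 0.0307 -0.0026] w 0.317 F [ 1.2 -0.5  2.2] | turn 0.02 then shift tool mm [-3.8  0.4  0.7]
```

```bash
python3 -m inch '[[[0.4,0,0,0,0],[0.4,0,0,0,0],[0.4,0,0,0,0],[0.4,0,0,0,0],[0.4,0,0,-30,0],[0.4,0,0,-30,0],[0.4,0,0,0,0]]]'; python3 - <<'E'
from h import *
plan([0.5975,-0.155,0.12],4.8)
d=grab('side'); f=cv2.resize(d['frame'][120:280,200:350],None,fx=3.7,fy=3.7,interpolation=cv2.INTER_CUBIC)
cv2.imwrite('pics/s12.png',f)
E
```

```text
clock: 13.5
position: [0.5689, -0.0039, 0.1333]
ee_rot: [3.139, -0.045, 0.041]
force: [0.2, 0.7, 0.1]
width: 0.596
clock 13.5 at [ 0.5689 -0.0039  0.1333] yaw -1.64 tilt [ 0.0263 -0.0024] w 0.596 F [0.2 0.7 0.1] | turn -6.44 then shift tool mm [ 15.5 152.9  14.4]
```

View pics/s12.png

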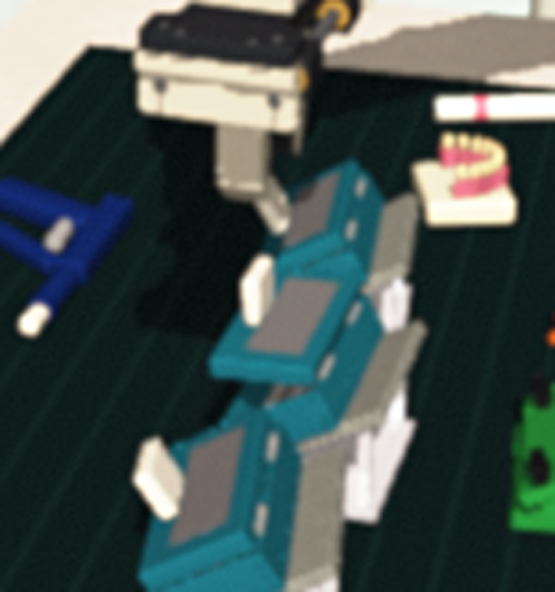

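The middle lid is now held level by its own friction, with its tab upright at crop (258,290). Next I'll test the right case.

```bash
python3 -m inch '[[[0.45,0,25,-8,-6.4],[0.45,4,35,0,0],[0.45,4,35,0,0],[0.45,4,35,0,0],[0.45,4,25,0,0],[0.45,0,0,10,0],[0.45,0,0,10,0],[0.45,0,0,0,0],[0.45,0,0,0,0]]]'; python3 - <<'E'
from h import *
plan([0.5975,-0.155,0.043],4.8)
d=grab('wrist'); cv2.imwrite('pics/w13.png',cv2.resize(d['frame'][150:330,150:430],None,fx=2.8,fy=2.8))
print(proj(d,[.5975,-.155,.0794]))
E
```

```text
clock: 14.45
position: [0.5905, -0.1593, 0.1118]
ee_rot: [3.137, 0.146, 0.023]
force: [1.5, -0.0, -0.0]
width: 0.55
clock 14.45 at [ 0.5905 -0.1593  0.1118] yaw 5.32 tilt [ 0.0146 -0.0003] w 0.55 F [ 1.5 -0.  -0. ] | turn 0.52 then shift tool mm [ 6.3 -3.8 68.9]
[[273.10407963 210.08905069]]
```

View pics/w13.png

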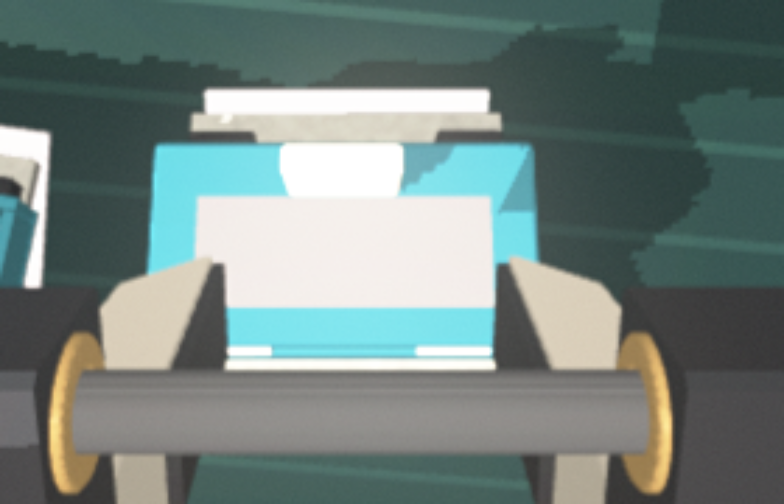

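The right case is square in view with its tab at (272,210), against (273,210) predicted. Going down and gripping.

```bash
python3 -m inch '[[[0.45,6,-4,20,0],[0.45,1,0,22,0],[0.45,0,0,16,0],[0.45,0,0,9,0],[0.45,0,0,0,0]]]'; python3 -c "
from h import *
plan([0.5975,-0.1545,0.0425],4.8)"
```

```text
clock: 15.0
position: [0.6004, -0.1492, 0.0456]
ee_rot: [3.137, 0.157, 0.03]
force: [0.1, 0.7, 0.3]
width: 0.551
clock 15.0 at [ 0.6004 -0.1492  0.0456] yaw 5.72 tilt [0.0191 0.0005] w 0.551 F [0.1 0.7 0.3] | turn 0.92 then shift tool mm [-3.4  5.   3. ]
```

```bash
python3 -m inch '[[[0.45,-3,5,3,0],[0.45,0,0,1,0],[0.9,0,0,0,0],[0.9,0,0,0,0],[0.9,0,0,0,0],[0.9,0,0,0,0],[0.9,0,0,0,0]]]' 12; python3 -c "
from h import *
plan([0.5975,-0.1545,0.0425],4.8)"
```

```text
clock: 15.7
position: [0.5998, -0.1548, 0.0448]
ee_rot: [3.136, 0.157, 0.037]
force: [0.3, 0.3, -0.6]
width: 0.324
clock 15.7 at [ 0.5998 -0.1548  0.0448] yaw 5.74 tilt [ 0.0238 -0.0003] w 0.324 F [ 0.3  0.3 -0.6] | turn 0.94 then shift tool mm [-2.3 -0.5  2.2]
```

```bash
python3 -m inch '[[[0.9,0,0,-7,0],[0.9,-2,0,-9,0],[0.9,-4,0,-8,0],[0.9,-5,0,-8,0],[0.9,-6,0,-5.5,0],[0.9,-5,0,-4,0],[0.9,-3,0,-2,0],[0.9,0,0,0,0],[0.9,0,0,0,0]]]' 12; python3 - <<'E'
from h import *
plan([0.5998,-0.1548,0.0448],5.7)
d=grab('side'); f=cv2.resize(d['frame'][100:260,200:350],None,fx=3.7,fy=3.7,interpolation=cv2.INTER_CUBIC)
cv2.imwrite('pics/s14.png',f)
E
python3 -m inch '[[[0.4,0,0,0,0],[0.4,0,0,0,0],[0.4,0,0,0,0],[0.4,0,0,0,0],[0.4,0,0,0,0],[0.4,0,0,0,0],[0.4,0,0,0,0]]]'; python3 - <<'E'
from h import *
plan([0.5998,-0.1548,0.0448],5.7)
d=grab('side'); f=cv2.resize(d['frame'][100:260,200:350],None,fx=3.7,fy=3.7,interpolation=cv2.INTER_CUBIC)
cv2.imwrite('pics/s15.png',f)
E
```

```text
clock: 16.6
position: [0.5687, -0.1577, 0.0907]
ee_rot: [3.136, 0.157, 0.031]
force: [-0.3, 0.2, -4.4]
width: 0.322
clock 16.6 at [ 0.5687 -0.1577  0.0907] yaw 5.72 tilt [ 0.0196 -0.0004] w 0.322 F [-0.3  0.2 -4.4] | turn 0.02 then shift tool mm [30.3  0.1 46.5]
clock: 17.35
position: [0.5716, -0.1576, 0.0918]
ee_rot: [3.135, 0.157, 0.037]
force: [-0.3, -0.3, -0.3]
width: 0.599
clock 17.35 at [ 0.5716 -0.1576  0.0918] yaw 5.75 tilt [ 0.0237 -0.0008] w 0.599 F [-0.3 -0.3 -0.3] | turn 0.05 then shift tool mm [27.2 -0.2 47.6]
```

View pics/s14.png

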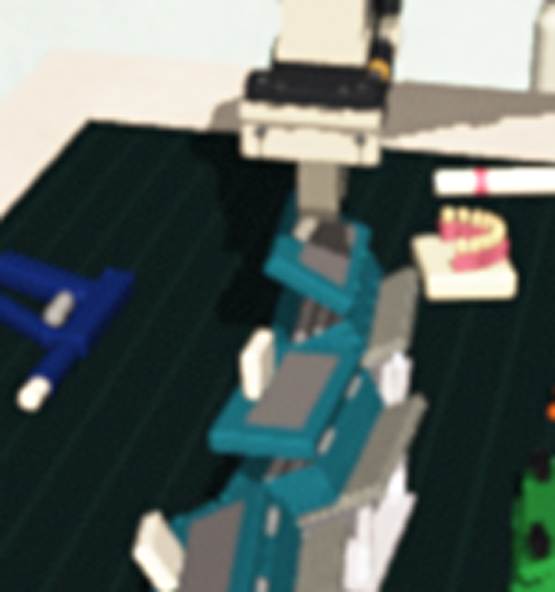

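View pics/s15.png

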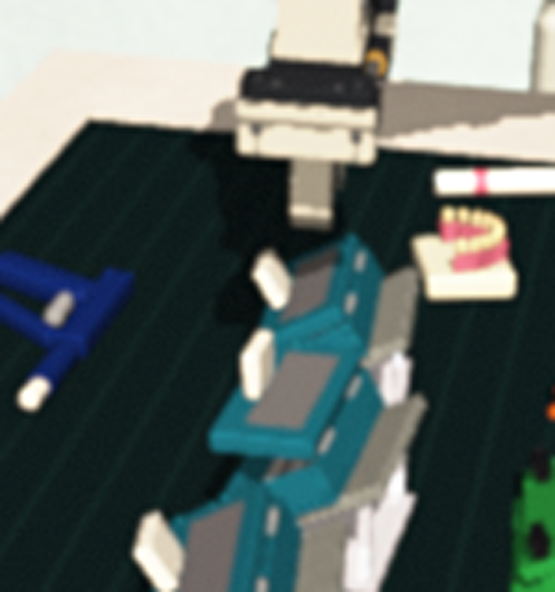

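The right lid dropped shut on release, with its tab at crop (270,280). So the left and right cases are good and the middle one is stiff. Now I'll take the middle case by its upright tab, jaws across the 8 mm thickness, which needs a quarter turn of the tool.

```bash
python3 -m inch '[[[0.4,0,0,-45,0],[0.4,0,0,-45,0],[0.4,0,0,-10,0]]]'; python3 -c "
from h import *
print(arm.observe()['joints'].round(3))
plan([0.567,-0.004,0.17],-92)
plan([0.567,-0.004,0.17],88)"
```

```text
clock: 17.7
position: [0.5672, -0.1572, 0.1921]
ee_rot: [-3.137, -0.158, -0.028]
force: [0.8, 0.3, -0.1]
width: 0.594
[ 0.46   0.394 -0.383  1.652  0.158  1.109 -1.435]
clock 17.7 at [ 0.5672 -0.1572  0.1921] yaw 5.76 tilt [0.0178 0.001 ] w 0.594 F [ 0.8  0.3 -0.1] | turn 97.76 then shift tool mm [-153.1    5.9   22.2]
clock 17.7 at [ 0.5672 -0.1572  0.1921] yaw 5.76 tilt [0.0178 0.001 ] w 0.594 F [ 0.8  0.3 -0.1] | turn -82.24 then shift tool mm [153.1  -5.9  22.2]
```

```bash
python3 -m inch '[[[0.6,4,-40,0,-8],[0.6,0,-40,0,-8],[0.6,0,-38,0,-8],[0.6,0,-15,0,-8],[0.6,0,0,0,-8.5],[0.6,0,0,0,-8.5],[0.6,0,0,0,-8.5],[0.6,0,0,0,-8.5],[0.6,0,0,0,-8.5],[0.6,0,0,0,-8.5],[0.6,0,0,0,0]]]'; python3 -c "
from h import *
plan([0.567,-0.004,0.16],88.2)"
```

```text
clock: 18.8
position: [0.5343, -0.0254, 0.191]
ee_rot: [2.213, 2.207, 0.022]
force: [0.5, 0.3, -0.3]
width: 0.402
clock 18.8 at [ 0.5343 -0.0254  0.191 ] yaw 89.84 tilt [ 0.0211 -0.0014] w 0.402 F [ 0.5  0.3 -0.3] | turn 1.64 then shift tool mm [22.5 31.4 31.6]
```

```bash
python3 -m inch '[[[0.6,12,16,0,1.6],[0.6,10,15,15,0],[0.6,0,0,15,0],[0.6,0,0,0,0],[0.6,0,0,0,0]]]'; python3 - <<'E'
from h import *
plan([0.567,-0.004,0.10],88.2)
d=grab('wrist','w16')
print(proj(d,[[.567,-.0035,.118],[.563,-.0035,.118],[.571,-.0035,.118]]))
d=grab('top'); f=cv2.resize(d['frame'][140:260,200:400],None,fx=3.5,fy=3.5,interpolation=cv2.INTER_CUBIC); cv2.imwrite('pics/t16.png',f)
E
```

```text
clock: 19.3
position: [0.567, -0.0041, 0.1601]
ee_rot: [2.27, 2.15, 0.021]
force: [-0.4, -0.1, -0.2]
width: 0.398
clock 19.3 at [ 0.567  -0.0041  0.1601] yaw 86.9 tilt [ 0.0204 -0.0017] w 0.398 F [-0.4 -0.1 -0.2] | turn -1.3 then shift tool mm [ 0.2 -1.2 60. ]
[[276.61430982 213.88615392]
 [271.39467336 214.18288305]
 [281.83332478 213.58944418]]
```

View pics/w16.png

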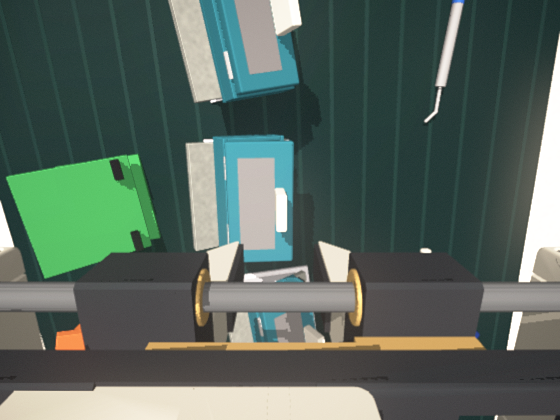

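```bash
python3 - <<'E'
from h import *
d=grab('wrist'); plan([0.567,-0.004,0.10],88.2)
cv2.imwrite('pics/w17.png',cv2.resize(d['frame'][120:300,180:340],None,fx=4,fy=4,interpolation=cv2.INTER_CUBIC)[:600])
E
```

```text
clock 19.45 at [ 0.5672 -0.0045  0.1606] yaw 86.96 tilt [ 0.0213 -0.002 ] w 0.395 F [0.6 0.5 0.2] | turn -1.24 then shift tool mm [ 0.6 -1.5 60.5]
```

View pics/w17.png

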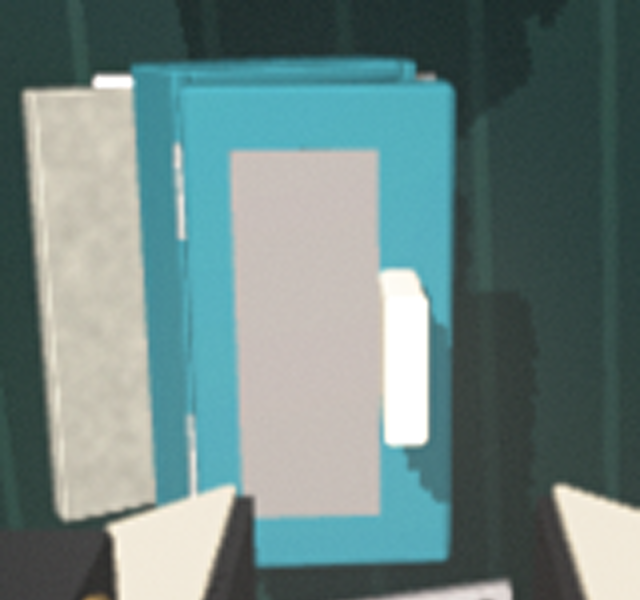

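View pics/t16.png

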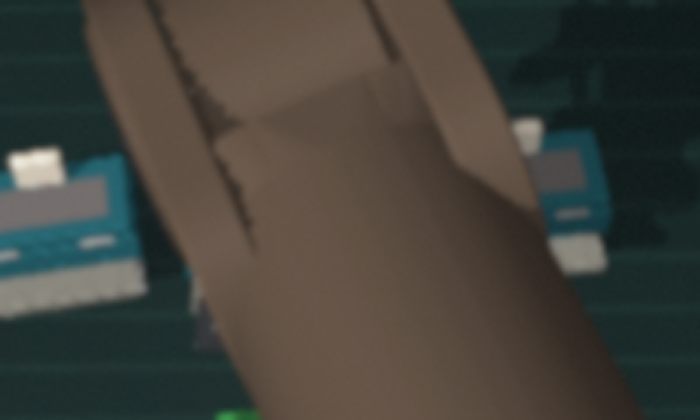

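```bash
python3 - <<'E'
from h import *
d=grab('wrist')
P=onplane(d,[[281.5,212.2],[276,212.2],[287,212.2],[281.5,193.2],[281.5,231.2],[225.5,141.5],[293.7,141.5],[227,260],[292,260]],.118); P2=onplane(d,[[281.5,212.2],[225.5,141.5],[293.7,141.5],[292,260]],.092)
print(P[:5].round(4)); print(P2.round(4)); plan(P[0]-[0,0,.056],88.2)
E
```

```text
[[ 0.571  -0.0029  0.118 ]
 [ 0.5668 -0.0027  0.118 ]
 [ 0.5752 -0.0032  0.118 ]
 [ 0.5718  0.012   0.118 ]
 [ 0.5702 -0.0184  0.118 ]]
[[ 0.5714 -0.011   0.092 ]
 [ 0.5298  0.0505  0.092 ]
 [ 0.5841  0.0475  0.092 ]
 [ 0.5785 -0.0559  0.092 ]]
clock 19.5 at [ 0.5673 -0.0045  0.1607] yaw 86.97 tilt [ 0.0216 -0.002 ] w 0.4 F [ 0.3  0.7 -0.2] | turn -1.23 then shift tool mm [ 1.9  1.6 98.7]
```

The tab end measures 8.4 × 30.4 mm at (0.571, -0.003), which fits a height of 0.118, so the tab is upright and the yaw is right. Going down with the fingertips stopping about 4 mm above the lid.

```bash
python3 -m inch '[[[0.6,2,4,20,0],[0.6,0,1,25,0],[0.6,0,1,25,0],[0.6,0,0,18,0],[0.6,0,0,5,0],[0.6,0,0,0,0]]]'; python3 -c "
from h import *
plan([0.571,-0.003,0.062],87)"
```

```text
clock: 20.1
position: [0.5788, -0.0043, 0.0697]
ee_rot: [2.268, 2.14, 0.031]
force: [0.8, -0.5, -0.7]
width: 0.403
clock 20.1 at [ 0.5788 -0.0043  0.0697] yaw 86.67 tilt [ 0.0299 -0.0032] w 0.403 F [ 0.8 -0.5 -0.7] | turn -0.33 then shift tool mm [ 0.9 -8.   7.5]
```

```bash
python3 -m inch '[[[0.6,1,-8,0,0],[0.6,0,0,6,0],[0.6,0,0,0,0]]]'; python3 - <<'E'
from h import *
plan([0.571,-0.003,0.062],87)
d=grab('side'); f=cv2.resize(d['frame'][120:280,200:350],None,fx=3.7,fy=3.7,interpolation=cv2.INTER_CUBIC)
cv2.imwrite('pics/s18.png',f)
E
```

```text
clock: 20.4
position: [0.5717, -0.0028, 0.0658]
ee_rot: [2.267, 2.137, 0.035]
force: [-1.2, -0.6, -0.2]
width: 0.4
clock 20.4 at [ 0.5717 -0.0028  0.0658] yaw 86.62 tilt [ 0.0336 -0.0034] w 0.4 F [-1.2 -0.6 -0.2] | turn -0.38 then shift tool mm [-0.2 -0.8  3.8]
```

View pics/s18.png

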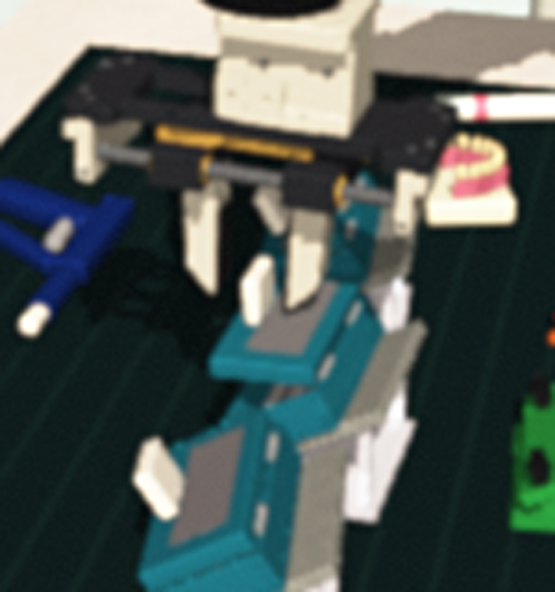

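The side view shows both fingers straddling the upright tab, with tips at crop (212,290) and (295,305). I'll go 4 mm further down and grip hard.

```bash
python3 -m inch '[[[0.6,0,-1,4,0],[0.6,0,0,0,0],[0.98,0,0,0,0],[0.98,0,0,0,0],[0.98,0,0,0,0],[0.98,0,0,0,0],[0.98,0,0,0,0]]]' 60; python3 - <<'E'
from h import *
plan([0.571,-0.003,0.062],87)
d=grab('side'); f=cv2.resize(d['frame'][120:280,200:350],None,fx=3.7,fy=3.7,interpolation=cv2.INTER_CUBIC)
cv2.imwrite('pics/s19.png',f)
E
```

```text
clock: 21.15
position: [0.5716, -0.0024, 0.063]
ee_rot: [2.266, 2.137, 0.036]
force: [-3.1, 0.4, 6.5]
width: 0.082
clock 21.15 at [ 0.5716 -0.0024  0.063 ] yaw 86.62 tilt [ 0.0352 -0.0035] w 0.082 F [-3.1  0.4  6.5] | turn -0.38 then shift tool mm [-0.6 -0.6  1. ]
```

View pics/s19.png

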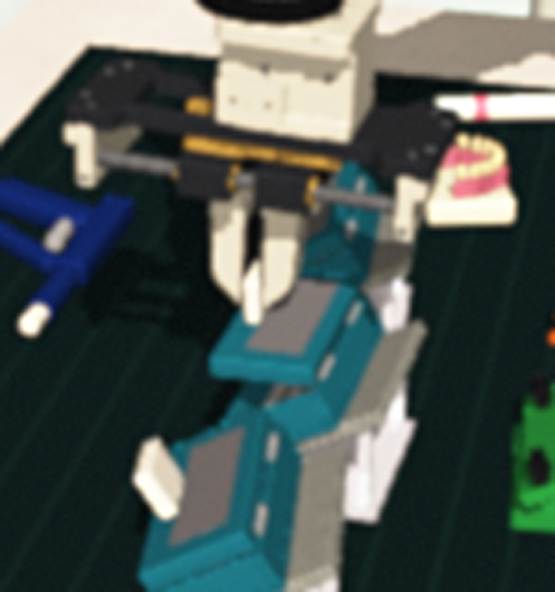

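Gripped: width 0.082, or 7.5 mm against the 8 mm tab. I'll lift slowly and watch how the base behaves.

```bash
python3 -m inch '[[[0.98,0,0,-5,0],[0.98,0,0,-5,0],[0.98,0,0,-6,0],[0.98,0,0,-6,0],[0.98,0,0,-6,0],[0.98,0,0,0,0],[0.98,0,0,0,0]]]' 60; python3 - <<'E'
from h import *
plan([0.571,-0.003,0.2],87)
d=grab('side'); f=cv2.resize(d['frame'][110:270,200:350],None,fx=3.7,fy=3.7,interpolation=cv2.INTER_CUBIC)
cv2.imwrite('pics/s20.png',f)
E
```

```text
clock: 21.9
position: [0.5686, -0.0029, 0.0917]
ee_rot: [2.268, 2.138, 0.032]
force: [-0.3, 0.0, -7.0]
width: 0.084
clock 21.9 at [ 0.5686 -0.0029  0.0917] yaw 86.62 tilt [ 0.0315 -0.0038] w 0.084 F [-0.3  0.  -7. ] | turn -0.38 then shift tool mm [  -0.2    5.8 -108.2]
```

View pics/s20.png

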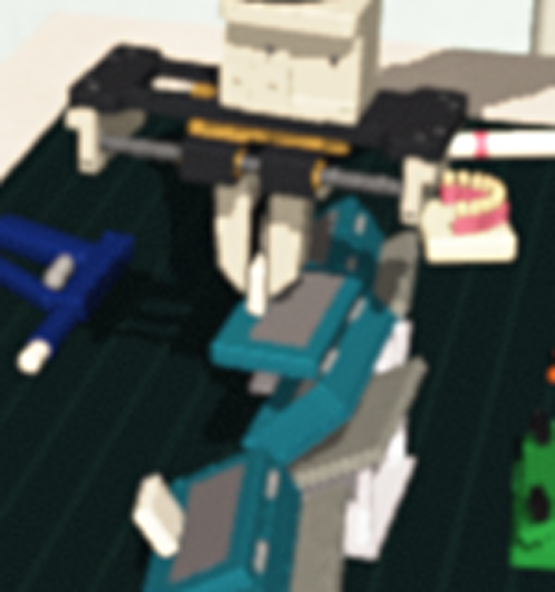

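The force is -7 N, the whole weight. The case hangs from the lid with the base open roughly 45–50°, clear of its stand and steady. I'll carry it up.

```bash
python3 -m inch '[[[0.98,0,0,-10,0],[0.98,0,0,-18,0],[0.98,0,0,-22,0],[0.98,0,0,-22,0],[0.98,0,0,-22,0],[0.98,0,0,-15,0],[0.98,0,0,-8,0],[0.98,0,0,0,0],[0.98,0,0,0,0]]]' 60; python3 - <<'E'
from h import *
plan([0.53,0.332,0.2],84)
d=grab('side','s21')
E
```

```text
clock: 22.85
position: [0.5629, -0.0017, 0.2149]
ee_rot: [2.267, 2.143, 0.029]
force: [-0.0, -0.1, -6.8]
width: 0.078
clock 22.85 at [ 0.5629 -0.0017  0.2149] yaw 86.76 tilt [ 0.0284 -0.0033] w 0.078 F [-0.  -0.1 -6.8] | turn 2.76 then shift tool mm [328.4 -68.   12.8]
```

View pics/s21.png

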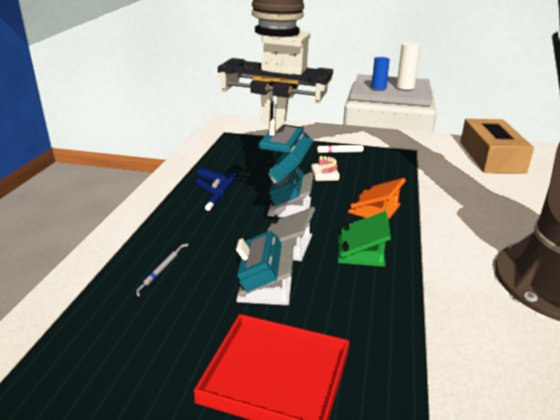

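```bash
python3 -m inch '[[[0.98,12,-2,0,1.4],[0.98,25,-5,0,1.4],[0.98,35,-7,0,0],[0.98,38,-8,0,0],[0.98,38,-8,0,0],[0.98,38,-8,0,0],[0.98,38,-8,0,0],[0.98,38,-8,0,0],[0.98,32,-7,0,0],[0.98,20,-4,0,0],[0.98,8,-2,0,0],[0.98,0,0,0,0]]]' 60; python3 - <<'E'
from h import *
plan([0.531,0.330,0.12],84)
E
```

```text
clock: 24.1
position: [0.5242, 0.3313, 0.1968]
ee_rot: [2.333, 2.083, -0.003]
force: [1.0, -0.5, -6.6]
width: 0.081
clock 24.1 at [0.5242 0.3313 0.1968] yaw 83.53 tilt [ 0.0078 -0.0116] w 0.081 F [ 1.  -0.5 -6.6] | turn -0.47 then shift tool mm [ 0.3  6.2 76.9]
```

```bash
python3 -m inch '[[[0.98,0,3,15,0],[0.98,0,3,25,0],[0.98,0,0,25,0],[0.98,0,0,15,0],[0.98,0,0,5,0],[0.98,0,0,0,0],[0.98,0,0,0,0]]]' 60; python3 - <<'E'
from h import *
plan([0.531,0.330,0.06],84)
d=grab('side'); cv2.imwrite('pics/s22.png',cv2.resize(d['frame'][150:420,150:420],None,fx=2.2,fy=2.2,interpolation=cv2.INTER_CUBIC))
E
```

```text
clock: 24.8
position: [0.5359, 0.3151, 0.1029]
ee_rot: [2.342, 2.064, -0.014]
force: [0.0, -0.8, -5.9]
width: 0.079
clock 24.8 at [0.5359 0.3151 0.1029] yaw 82.78 tilt [ 0.0068 -0.0212] w 0.079 F [ 0.  -0.8 -5.9] | turn -1.22 then shift tool mm [15.1 -6.9 42.5]
```

View pics/s22.png

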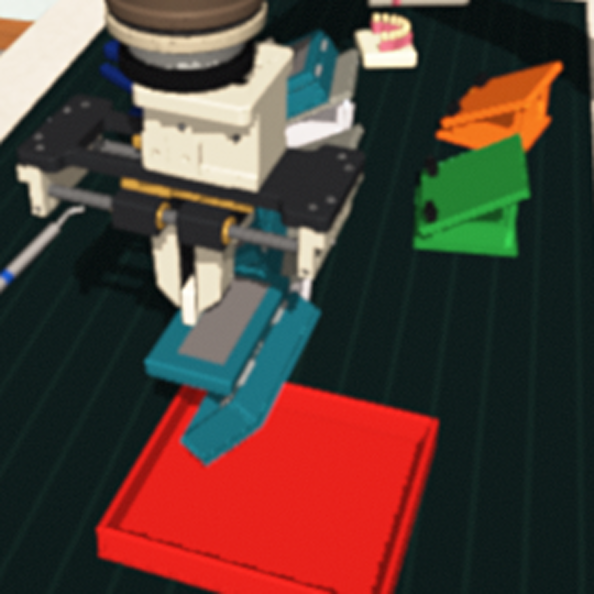

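The case hangs over the tray with its base's front edge lowest, at crop (207,465). The tool drifted 15 mm in y on the way down. I'll correct that and lower to just above the floor.

```bash
python3 -m inch '[[[0.98,9,-4,0,0],[0.98,9,-4,6,0],[0.98,3,0,12,0],[0.98,3,0,8,0],[0.98,0,0,0,0],[0.98,0,0,0,0]]]' 60; python3 - <<'E'
from h import *
plan([0.531,0.330,0.06],84)
d=grab('side'); cv2.imwrite('pics/s23.png',cv2.resize(d['frame'][210:420,170:380],None,fx=2.8,fy=2.8,interpolation=cv2.INTER_CUBIC))
E
```

```text
clock: 25.45
position: [0.5313, 0.3442, 0.0762]
ee_rot: [2.34, 2.066, -0.007]
force: [0.5, 0.7, -6.5]
width: 0.083
clock 25.45 at [0.5313 0.3442 0.0762] yaw 82.88 tilt [ 0.0099 -0.0181] w 0.083 F [ 0.5  0.7 -6.5] | turn -1.12 then shift tool mm [-13.8   1.   16.5]
```

View pics/s23.png

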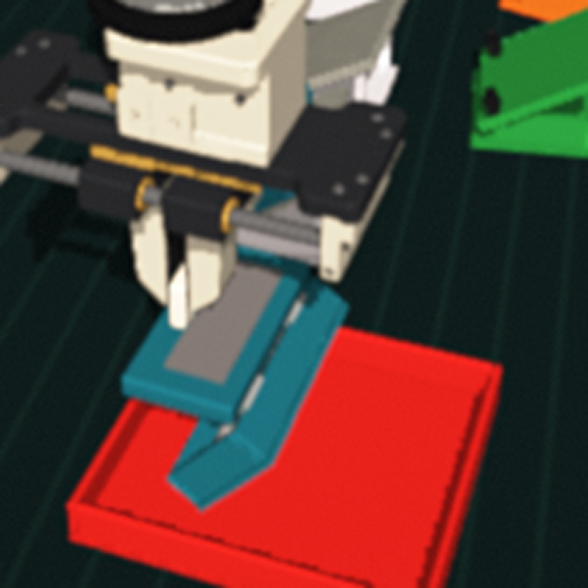

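```bash
python3 -m inch '[[[0.98,-5,0,4,0],[0.98,-3,0,6,0],[0.98,0,0,5,0],[0.98,0,0,0,0],[0.98,0,0,0,0]]]' 60; python3 - <<'E'
from h import *
plan([0.531,0.334,0.05],84)
E
```

```text
clock: 26.0
position: [0.5312, 0.3337, 0.0604]
ee_rot: [2.341, 2.063, -0.007]
force: [0.4, -0.3, -6.4]
width: 0.083
clock 26.0 at [0.5312 0.3337 0.0604] yaw 82.76 tilt [ 0.0105 -0.0188] w 0.083 F [ 0.4 -0.3 -6.4] | turn -1.24 then shift tool mm [ 0.5 -0.3 10.4]
```

```bash
python3 -m inch '[[[0.98,0,0,3,0],[0.98,0,0,3,0],[0.98,0,0,0,0],[0.98,0,0,0,0]]]' 60; python3 -c "
from h import *
plan([0.531,0.334,0.05],84)"
python3 -m inch '[[[0.98,0,0,3,0],[0.98,0,0,2,0],[0.98,0,0,0,0],[0.98,0,0,0,0]]]' 60; python3 -c "
from h import *
plan([0.531,0.334,0.05],84)
d=grab('side'); cv2.imwrite('pics/s24.png',cv2.resize(d['frame'][210:420,170:380],None,fx=2.8,fy=2.8,interpolation=cv2.INTER_CUBIC))"
```

```text
clock: 26.4
position: [0.5314, 0.334, 0.0542]
ee_rot: [2.341, 2.063, -0.006]
force: [0.2, -0.7, -6.6]
width: 0.082
clock 26.4 at [0.5314 0.334  0.0542] yaw 82.77 tilt [ 0.0109 -0.0181] w 0.082 F [ 0.2 -0.7 -6.6] | turn -1.23 then shift tool mm [ 0.  -0.5  4.2]
clock: 26.8
position: [0.5311, 0.3345, 0.0501]
ee_rot: [2.341, 2.064, -0.005]
force: [-1.4, -1.3, -1.9]
width: 0.081
clock 26.8 at [0.5311 0.3345 0.0501] yaw 82.79 tilt [ 0.0111 -0.0178] w 0.081 F [-1.4 -1.3 -1.9] | turn -1.21 then shift tool mm [-0.5 -0.   0.1]
```

View pics/s24.png

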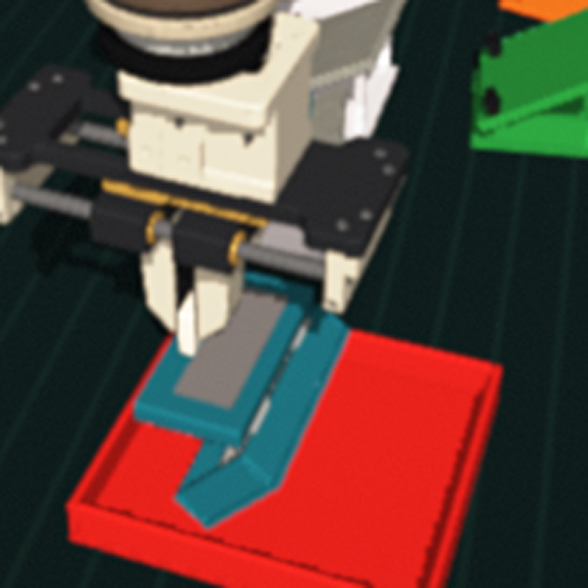

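The force dropped from -6.6 to -1.9 N at reported z 0.050, so the base's front edge is on the tray floor, as predicted. Now I'll lay the base down by moving the hinge back and down on an arc about that edge.

```bash
python3 -m inch '[[[0.98,0,-6,2.5,0],[0.98,0,-6,3,0],[0.98,0,-5.5,3.5,0],[0.98,0,0,0,0]]]' 60; python3 -c "
from h import *
plan([0.531-.0176,0.334,0.0501-.0093],84)"
python3 -m inch '[[[0.98,0,-5,4,0],[0.98,0,-5,5,0],[0.98,0,0,0,0]]]' 60; python3 -c "
from h import *
plan([0.531-.0274,0.334,0.0501-.0184],84)
d=grab('side'); cv2.imwrite('pics/s25.png',cv2.resize(d['frame'][210:420,170:380],None,fx=2.8,fy=2.8,interpolation=cv2.INTER_CUBIC))"
```

```text
clock: 27.25
position: [0.512, 0.3367, 0.0405]
ee_rot: [2.341, 2.064, -0.005]
force: [-0.8, -0.7, -3.8]
width: 0.079
clock 27.25 at [0.512  0.3367 0.0405] yaw 82.81 tilt [ 0.0115 -0.0179] w 0.079 F [-0.8 -0.7 -3.8] | turn -1.19 then shift tool mm [-2.5  1.7 -0.2]
clock: 27.55
position: [0.5011, 0.3378, 0.0302]
ee_rot: [2.34, 2.064, -0.005]
force: [-1.5, -0.6, -3.6]
width: 0.078
clock 27.55 at [0.5011 0.3378 0.0302] yaw 82.82 tilt [ 0.0112 -0.018 ] w 0.078 F [-1.5 -0.6 -3.6] | turn -1.18 then shift tool mm [-3.5  2.9 -1.4]
```

View pics/s25.png

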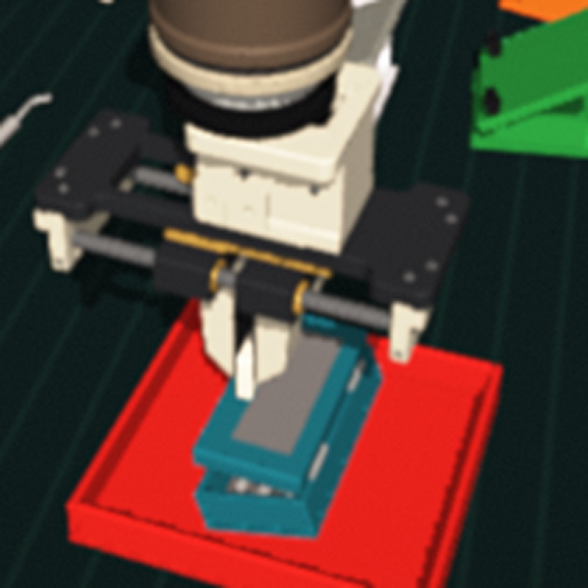

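The base is nearly flat, with the lid open about 15–20° at crop (250,480). Two more arc steps, then press it shut gently while watching force.

```bash
python3 -m inch '[[[0.98,0,-3.5,5,0],[0.98,0,-3,5,0],[0.98,0,0,0,0]]]' 60; python3 -c "
from h import *
plan([0.49,0.334,0.0142],84)"
python3 -m inch '[[[0.98,0,-1.5,3,0],[0.98,0,0,0,0]]]' 60; python3 -c "
from h import *
plan([0.49,0.334,0.0142],84)
d=grab('side'); cv2.imwrite('pics/s26.png',cv2.resize(d['frame'][210:420,170:380],None,fx=2.8,fy=2.8,interpolation=cv2.INTER_CUBIC))"
```

```text
clock: 27.9
position: [0.4946, 0.3388, 0.0195]
ee_rot: [2.341, 2.064, -0.005]
force: [-1.3, -0.6, -3.1]
width: 0.08
clock 27.9 at [0.4946 0.3388 0.0195] yaw 82.8 tilt [ 0.0112 -0.0175] w 0.08 F [-1.3 -0.6 -3.1] | turn -1.2 then shift tool mm [-5.1 -4.1  5.3]
clock: 28.1
position: [0.4931, 0.3391, 0.016]
ee_rot: [2.341, 2.064, -0.005]
force: [-1.7, -1.0, -4.3]
width: 0.078
clock 28.1 at [0.4931 0.3391 0.016 ] yaw 82.8 tilt [ 0.0113 -0.0172] w 0.078 F [-1.7 -1.  -4.3] | turn -1.2 then shift tool mm [-5.3 -2.6  1.9]
```

View pics/s26.png

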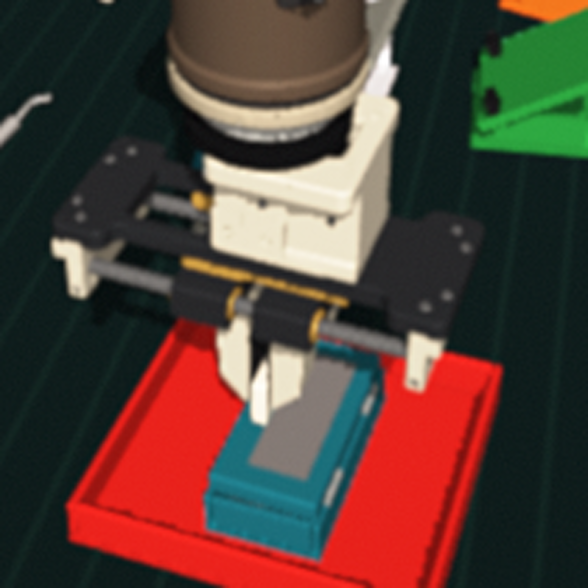

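It's nearly shut, and I still carry about 4 N. I'll lower in small steps until the force turns upward.

```bash
python3 -m inch '[[[0.98,0,-0.5,2,0],[0.98,0,0,0,0],[0.98,0,0,0,0]]]' 60; python3 -c "
from h import *
plan([0.49,0.334,0.0142],84)"
python3 -m inch '[[[0.98,0,0,2,0],[0.98,0,0,0,0],[0.98,0,0,0,0]]]' 60;
```

```text
clock: 28.45
position: [0.4928, 0.3393, 0.0142]
ee_rot: [2.341, 2.064, -0.004]
force: [-2.7, -1.3, -1.8]
width: 0.083
clock 28.45 at [0.4928 0.3393 0.0142] yaw 82.8 tilt [ 0.0114 -0.0168] w 0.083 F [-2.7 -1.3 -1.8] | turn -1.2 then shift tool mm [-5.6 -2.2  0. ]
clock: 28.75
position: [0.493, 0.3392, 0.0136]
ee_rot: [2.341, 2.063, -0.003]
force: [-3.0, -0.3, -2.7]
width: 0.081
```

```bash
python3 -m inch '[[[0.98,0,0,2,0],[0.98,0,0,2,0],[0.98,0,0,0,0]]]' 60; python3 -m inch '[[[0.98,0,0,2,0],[0.98,0,0,2,0],[0.98,0,0,0,0]]]' 60; python3 -c "
from h import *
plan([0.49,0.334,0.0142],84)
d=grab('side'); cv2.imwrite('pics/s27.png',cv2.resize(d['frame'][210:420,170:380],None,fx=2.8,fy=2.8,interpolation=cv2.INTER_CUBIC))"
```

```text
clock: 29.05
position: [0.4932, 0.3391, 0.0136]
ee_rot: [2.339, 2.061, -0.002]
force: [-3.1, -0.7, -2.7]
width: 0.081
clock: 29.35
position: [0.4935, 0.3391, 0.0135]
ee_rot: [2.337, 2.06, 0.001]
force: [-3.2, -0.5, -0.7]
width: 0.084
clock 29.35 at [0.4935 0.3391 0.0135] yaw 82.76 tilt [ 0.0178 -0.0194] w 0.084 F [-3.2 -0.5 -0.7] | turn -1.24 then shift tool mm [-5.4 -2.9 -0.7]
```

View pics/s27.png

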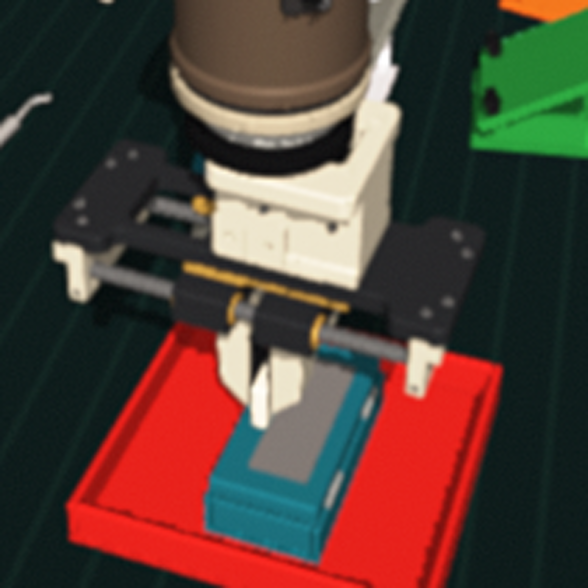

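```bash
python3 -c "
from h import *
print(arm.observe()['joints'].round(3))"; python3 -m inch '[[[0.8,0,0,0,0],[0.8,0,0,0,0],[0.8,0,0,0,0],[0.8,0,0,0,0]]]' 10; python3 -m inch '[[[0.8,0,0,-20,0],[0.8,0,0,-30,0],[0.8,0,0,-30,0],[0.8,0,0,0,0]]]'; python3 -c "
from h import *
plan([0.4935,0.339,0.03],84)
d=grab('side'); cv2.imwrite('pics/s28.png',cv2.resize(d['frame'][210:420,170:380],None,fx=2.8,fy=2.8,interpolation=cv2.INTER_CUBIC)); grab('wrist','w28')"
```

```text
[-0.281  0.674 -0.637  1.78   0.544  0.869 -1.303]
clock: 29.8
position: [0.4961, 0.3405, 0.0136]
ee_rot: [2.338, 2.058, 0.008]
force: [-0.2, -1.0, 0.6]
width: 0.203
clock: 30.2
position: [0.4946, 0.3418, 0.0949]
ee_rot: [2.339, 2.059, 0.006]
force: [0.6, 0.5, -0.9]
width: 0.199
clock 30.2 at [0.4946 0.3418 0.0949] yaw 82.69 tilt [ 0.0197 -0.0165] w 0.199 F [ 0.6  0.5 -0.9] | turn -1.31 then shift tool mm [-2.  -2.2 64.9]
```

View pics/s28.png

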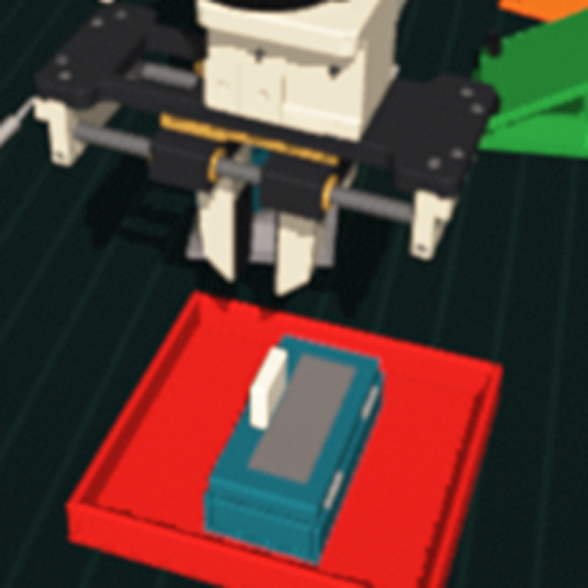

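View pics/w28.png

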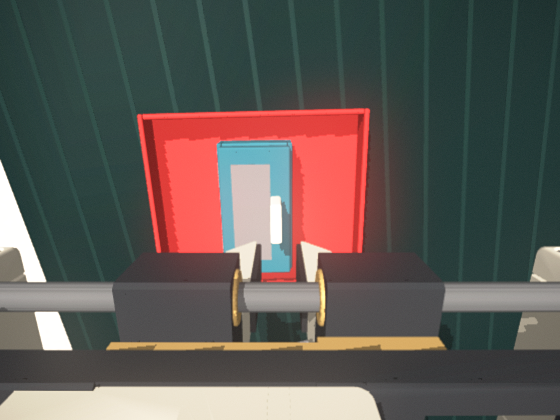

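The stiff case lies flat and looks shut in the tray, at crop (295,440), with its tab upright. To be sure the lid is fully down, I'll press lightly on the tab's end with closed fingers.

```bash
python3 -m inch '[[[1,-2,-2,15,0],[1,0,0,20,0],[1,0,0,15,0],[1,0,0,4,0],[1,0,0,0,0],[1,0,0,0,0]]]' 20; python3 -c "
from h import *
plan([0.4945,0.339,0.032],84)
d=grab('side'); cv2.imwrite('pics/s29.png',cv2.resize(d['frame'][210:420,170:380],None,fx=2.8,fy=2.8,interpolation=cv2.INTER_CUBIC))"
```

```text
clock: 30.9
position: [0.4909, 0.3348, 0.0313]
ee_rot: [2.34, 2.058, -0.01]
force: [0.7, 0.5, 0.3]
width: 0.003
clock 30.9 at [0.4909 0.3348 0.0313] yaw 82.65 tilt [ 0.0122 -0.0235] w 0.003 F [0.7 0.5 0.3] | turn -1.35 then shift tool mm [ 4.5  3.2 -0.7]
```

View pics/s29.png

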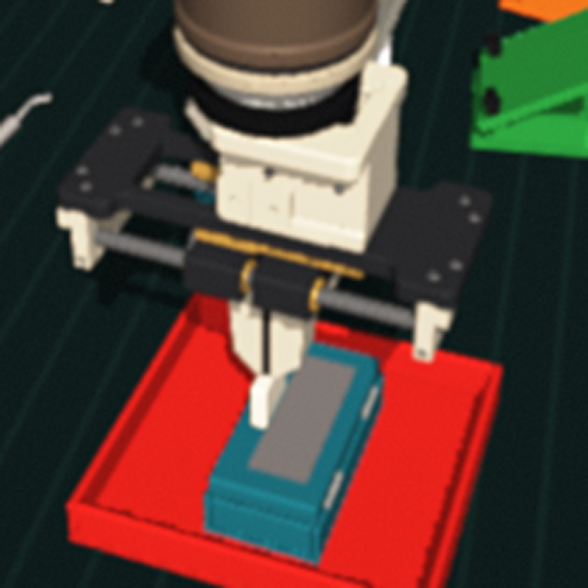

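```bash
python3 -m inch '[[[1,4,3,1,0],[1,0,0,3,0],[1,0,0,0,0]]]' 20;  python3 -m inch '[[[1,0,0,3,0],[1,0,0,0,0]]]' 20; python3 -c "
from h import *
plan([0.4945,0.339,0.032],84)"
```

```text
clock: 31.25
position: [0.4958, 0.3397, 0.0288]
ee_rot: [2.34, 2.057, -0.005]
force: [0.1, -0.1, -0.5]
width: 0.004
clock: 31.45
position: [0.4966, 0.3404, 0.0282]
ee_rot: [2.339, 2.056, -0.001]
force: [-1.9, -1.7, 1.9]
width: 0.004
clock 31.45 at [0.4966 0.3404 0.0282] yaw 82.63 tilt [ 0.0174 -0.0207] w 0.004 F [-1.9 -1.7  1.9] | turn -1.37 then shift tool mm [-1.7 -1.9 -3.8]
```

```bash
python3 -m inch '[[[1,0,0,4,0],[1,0,0,4,0]]]' 20;  python3 -m inch '[[[1,0,0,4,0],[1,0,0,5,0]]]' 20; python3 -c "
from h import *
plan([0.4945,0.339,0.032],84)"
```

```text
clock: 31.65
position: [0.4984, 0.341, 0.0266]
ee_rot: [2.337, 2.053, 0.006]
force: [-12.3, -14.1, 53.1]
width: 0.005
clock: 31.85
position: [0.4997, 0.341, 0.0266]
ee_rot: [2.333, 2.048, 0.012]
force: [-13.0, -15.6, 57.2]
width: 0.004
clock 31.85 at [0.4997 0.341  0.0266] yaw 82.54 tilt [ 0.0303 -0.0227] w 0.004 F [-13.  -15.6  57.2] | turn -1.46 then shift tool mm [-2.6 -4.8 -5.5]
```

57 N of push with no further travel means the lid is firmly shut. That was a harder press than I meant, so I'll back off at once, retreat upward and check everything.

```bash
python3 -m inch '[[[1,0,0,-10,0],[1,0,0,-30,0],[1,0,0,-45,0],[1,0,0,-45,0],[1,0,0,-45,0],[1,-40,-20,0,0],[1,-40,-20,0,0],[1,-40,-20,0,0],[1,-40,-20,0,0],[1,-40,-20,0,0],[1,0,0,0,0],[1,0,0,0,0]]]' 20; python3 - <<'E'
from h import *
plan([0.3,0.1,0.2],84)
d=grab('top','t30'); s=grab('side','s30')
tc=np.array([.477,.335])
hsv=cv2.cvtColor(d['frame'],cv2.COLOR_BGR2HSV)
m=cv2.inRange(hsv,(88,90,60),(105,255,255)); m=cv2.morphologyEx(m,cv2.MORPH_CLOSE,np.ones((9,9)))
for b in blobs(m,200): 
    r=b[2]; P=onplane(d,cv2.boxPoints((r[0],r[1],r[2])),.075 if b[0][0]>170 else .04); print(b[0],P.mean(0).round(3),np.linalg.norm(np.diff(P,axis=0),axis=1).round(3))
cv2.imwrite('pics/s30z.png',cv2.resize(s['frame'][140:420,180:380],None,fx=2.1,fy=2.1,interpolation=cv2.INTER_CUBIC))
cv2.imwrite('pics/s30c.png',cv2.resize(s['frame'][310:420,220:330],None,fx=5.4,fy=5.4,interpolation=cv2.INTER_CUBIC))
E
```

```text
clock: 33.05
position: [0.3649, 0.1547, 0.211]
ee_rot: [2.331, 2.042, 0.023]
force: [1.2, 0.5, 0.5]
width: 0.005
clock 33.05 at [0.3649 0.1547 0.211 ] yaw 82.42 tilt [ 0.0391 -0.0221] w 0.005 F [1.2 0.5 0.5] | turn -1.58 then shift tool mm [-60.9 -59.3   9.7]
[346.6, 195.7] [ 0.566 -0.156  0.075] [0.118 0.068 0.117]
[213.3, 204.5] [0.55  0.141 0.075] [0.114 0.069 0.113]
[133.3, 235.6] [0.476 0.334 0.04 ] [0.054 0.109 0.053]
```

View pics/t30.png

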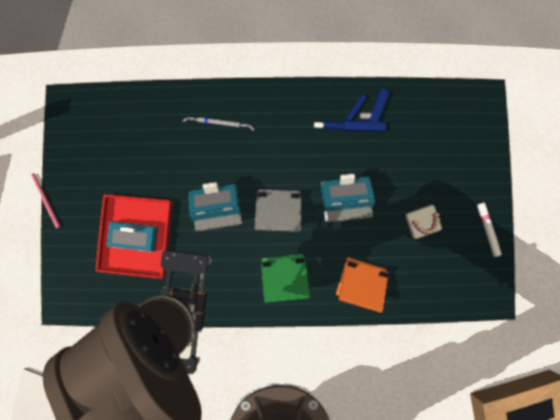

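View pics/s30z.png

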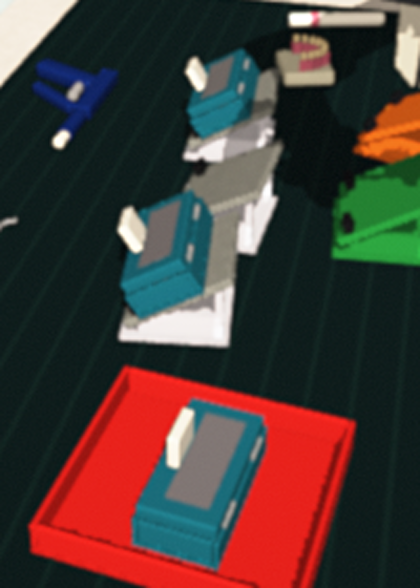

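View pics/s30c.png

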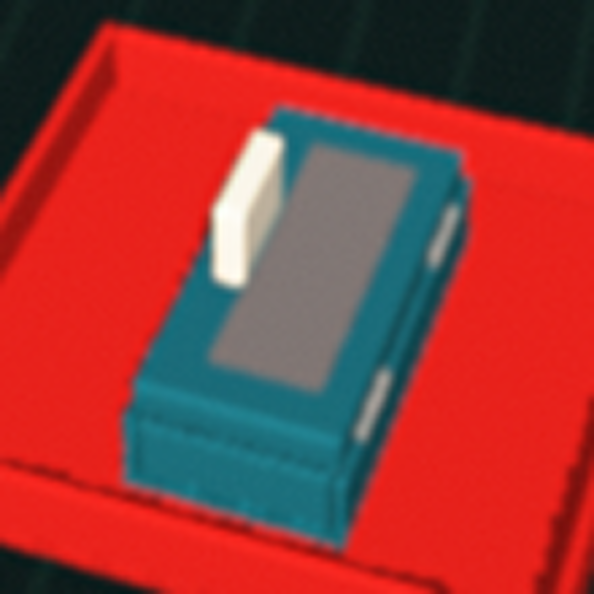

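The case sits flat and shut in the middle of the tray: (0.476, 0.334) against the tray centre (0.477, 0.335). The left and right cases measure within a millimetre of their starting places, with lids shut. The scaler (222,122) and dispenser (350,125) are where they were. I'll let the arm settle, check the teeth model and hand in.

```bash
python3 -m inch '[[[1,0,0,0,0],[1,0,0,0,0],[1,0,0,0,0]]]'; python3 - <<'E'
from h import *
from cell import workorder
a=cv2.imread('pics/top0.png'); b=grab('top')['frame']
for n,(x0,x1,y0,y1) in dict(teeth=(395,452,195,248),scaler=(170,265,105,140),disp=(300,400,80,140)).items():
    A=cv2.cvtColor(a[y0:y1,x0:x1],6).astype(np.float32);B=cv2.cvtColor(b[y0:y1,x0:x1],6).astype(np.float32)
    print(n,np.round(cv2.phaseCorrelate(A,B,cv2.createHanningWindow(A.shape[::-1],cv2.CV_32F)),2))
print(arm.observe()['force'].round(1),arm.observe()['clock'])
print(workorder.sign_off())
E
```

```text
clock: 33.45
position: [0.366, 0.1588, 0.2108]
ee_rot: [2.328, 2.052, 0.024]
force: [-0.1, 0.2, 0.2]
width: 0.004Traceback (most recent call last):
  File "<stdin>", line 6, in <module>
    return _wrapfunc(a, 'round', decimals=decimals, out=out)
    return _wrapit(obj, method, *args, **kwds)
    conv = _array_converter(obj)
ValueError: setting an array element with a sequence. The requested array has an inhomogeneous shape after 1 dimensions. The detected shape was (2,) + inhomogeneous part.
```

```bash
python3 - <<'E'
from h import *
from cell import workorder
a=cv2.imread('pics/top0.png'); b=grab('top')['frame']
for n,(x0,x1,y0,y1) in dict(teeth=(395,452,195,248),scaler=(170,265,105,140),disp=(300,400,80,140)).items():
    A=cv2.cvtColor(a[y0:y1,x0:x1],6).astype(np.float32);B=cv2.cvtColor(b[y0:y1,x0:x1],6).astype(np.float32)
    print(n,cv2.phaseCorrelate(A,B,cv2.createHanningWindow(A.shape[::-1],cv2.CV_32F)))
print(arm.observe()['force'].round(1),arm.observe()['clock'])
print(workorder.sign_off())
E
```

```text
teeth ((0.16104877201686207, -0.16582121195463628), 0.669993672694689)
scaler ((-0.048388896201061016, 0.020830082706897457), 0.9385250370811533)
disp ((-0.0419388108325478, -0.035311855820026494), 1.0279579461415609)
[ 0.5 -0.6 -0.2] 33.55
the job is handed in; nothing more can be done
None
```

I tested all three hinges from left to right, raising each lid to about 60°, and handed the job in at 33.6 s of the 72 s. The left and right lids dropped shut by themselves. The middle lid stayed up, so that is the stiff case, and it is now in the red tray.

The tool could only shift and turn about the vertical. I therefore carried the stiff case by its upright tab with the base hanging open, then laid it down in the tray and closed the lid.

**Last checks before handing in:**
- **Stiff case:** it lies flat, right way up and shut, with its centre about 1 mm from the tray's centre.
- **Good cases:** both are shut on their stands and unmoved to the 1 mm I could measure.
- **Teeth model, scaler and dispenser:** they moved less than about 0.5 mm in the top view.
- **Robot:** it was clear of everything, with about 0 N on the wrist.

**What disagreed or went less well:**
- **Fingertip position:** the fingers physically end about 34 mm short of the reported tool point. My first grip closed above the left tab, so I worked from the pictures after that.
- **Final press:** pushing the lid shut on the tab reached 57 N on the wrist, harder than I meant. The wrist reading stayed under the 80 N limit between case and tray, but I had no direct reading of that force.

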